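# Load the motorised tape stand and start it

### The arm

A 7-joint arm with a two-finger parallel gripper is mounted at the origin on the work surface. World frame = base frame: x ahead of the robot, y to its left, z up, the work surface at z = 0. Lengths are in m, angles in rad, forces in N, time in s.
With the tool pointing down it reaches from about 0.425 to 0.875 m from the base axis. Payload 8.4 kg.
Tool frame: the origin (TCP) lies at the very end of the fingers, on their centre line; the grasp point (between the pads) lies 19 mm behind it; x points along the fingers, y is the direction in which the jaws open and shut, and the axes are right-handed (so a half turn about x gives the same grasp; the last joint's range is limited). The gripper opens to 85 mm and grips with 20 to 120 N. Pads are 22 mm wide; open, the fingers measure 114 mm over their backs; the gripper's body (76 mm by 85 mm) begins 54 mm behind the grasp point. The pads swing forward as they close: fully open they stand 13 mm farther back than shut.
Start: joints at [1.235, 0.333, 0.04, 1.465, -0.013, 1.343, -0.059], TCP at [0.152, -0.632, 0.231] pointing down, gripper open.
Joint ranges: [-2.58, 2.58], [-0.38, 2.09], [-1.3, 1.39], [0.25, 2.4], [-1.5, 4.64], [0.08, 2.09], [-2.65, 2.65]. Speed limits (rad/s): [2.22, 2.22, 2.79, 2.79, 3.14, 3.14, 3.14].

### API

Orientations are given as [roll, pitch, yaw] about the fixed x, y, z axes, in that order (R = Rz(yaw) Ry(pitch) Rx(roll)).
In Python, from cell import manip gives the robot as it stands.
- The arm moves only by the tool jog_arm, never from a script. Its argument "steps" is a list of rows, each an object of numbers: "dx", "dy", "dz": the shift along the tool's x, y, z in m; "turn": the turn about the tool's x in degrees. A call has 1 to 20 rows; each row is the pose to reach, as a shift and turn from the pose measured when the call began, along the tool's axes at that moment; what a row does not reach only later rows make up. A row lasts 1/10 s, in which the tool goes at most 50 mm and 8.59 degrees, less where a joint would pass 70% of its speed; a pose out of reach is approached as far as the arm can. A call with a gripper value outside its range is refused whole. "claw" is the closure, from -1 (fully open) to 1 (shut), so that 0 is half open, set as the call begins (left out, the last holds). The fingers move at their own pace and stop on an object; "force" is the grip in N (left out, the last holds). Time passes only in rows, so rows that repeat a pose let the fingers close. It gives the time, the measured TCP pose, the force and the opening at its end, in the units of the state.
- manip.state(): the state, without advancing time (a new reading comes with each control period).
- manip.get_image(name): name is "scene" or "top" or "wrist"; returns a dict with "img" (384x512x3 uint8, red, green, blue), "intrinsics" (3x3 intrinsics, pixels), "k1" (the pictures are not rectified: a ray, as slopes to the right and down, at radius r is drawn at 1 + k1 r^2 times it, then the intrinsics apply), "eye" and "rotation" of the camera in the world; the wrist camera has in their place "hand_eye" (4x4, takes a point from camera to tool coordinates, whose origin is the TCP and whose axes are the tool frame's). Camera axes: x right, y down, z forward; pixel columns grow to the right and rows downward; lengths in m; the calibration is good to about 2 mm. A picture is of the moment at which its call begins: read the wrist's pose just before it. There is no depth.
- manip.sign_off(): hands the job in, once; it reports no verdict.
The state is a dict: "time_s": time; "joint_positions": joint angles; "joint_velocities": joint speeds; "effort": joint torques, N m; "eef_pos": TCP position; "orientation": TCP orientation; "contact_force": force on the tool from outside, world axes, zero at the start; "ft_torque": the same for the moment, N m; "gripper_width": finger opening in m.
Only numpy, scipy, OpenCV 4.12 (cv2) and the standard library are available. Lean on these libraries where they do the work, as an engineer would, in place of code of your own. Each camera call takes 0.05 s, during which the arm holds its last target.

### The job

Load the tape stand: thread onto its upright shaft first the ball bearing, then the plain spacer ring, then every roll of tape that is on the table from the largest down to the smallest, then the flat washer, and last the black retaining collar, each lying flat and fully down on the one below. Then press the stand's push button fully down and let it come up again. Leave the plant, the mug and the computer mouse where they are.

Things in the scene. Friction and masses are not known exactly. Their poses are not given: they have to be found in the camera images.
- stand: Low white motor housing fixed to the table, 130 mm (its x) by 240 mm (its y) by 30 mm high, carrying the upright steel shaft near its +y end and the push button near its -y end. Origin at the centre of its underside on the table, z up.
- seat (a point): Point on the shaft's axis on top of the flange (56 mm diameter) at its foot, 34 mm above the table, where the lowest part rests. Axes as the stand's. The shaft is 18 mm in diameter; its last 12 mm is a cone narrowing to 8 mm.
- shaft_tip (a point): Top end of the shaft, 102 mm straight above seat, 136 mm above the table. Parts have 4 mm of play all round and slide down freely by their own weight, so a part may be let go once its whole thickness is below the tip.
- bearing: Steel ball bearing, a thick ring with dark seals and a circle of balls showing on its faces: outside diameter 62 mm, through hole 26 mm diameter, 14 mm thick, 150 g. Origin at its very centre (half its thickness above its underside); z along the hole's axis, either way up is the same. All loose parts start lying flat on the table at z = 0 somewhere around the stand, hole upwards.
- spacer: Plain aluminium spacer ring, the smallest of the parts: outside diameter 39 mm, through hole 26 mm diameter, 14 mm thick, 40 g. Origin at its very centre (half its thickness above its underside); z along the hole's axis, either way up is the same.
- roll_large: Largest roll of tan masking tape with a brown cardboard core; may be absent: outside diameter 66 mm, through hole 26 mm diameter, 15 mm thick, 60 g. Origin at its very centre (half its thickness above its underside); z along the hole's axis, either way up is the same.
- roll_medium: Medium roll of the same tape; may be absent: outside diameter 55 mm, through hole 26 mm diameter, 15 mm thick, 45 g. Origin at its very centre (half its thickness above its underside); z along the hole's axis, either way up is the same.
- roll_small: Small, nearly used roll of the same tape; may be absent: outside diameter 44 mm, through hole 26 mm diameter, 15 mm thick, 30 g. Origin at its very centre (half its thickness above its underside); z along the hole's axis, either way up is the same. At least two of the three rolls are present.
- washer: Flat plain steel washer, the thinnest part: outside diameter 58 mm, through hole 26 mm diameter, 8 mm thick, 90 g. Origin at its very centre (half its thickness above its underside); z along the hole's axis, either way up is the same.
- collar: Black plastic retaining collar with a ribbed outside, the tallest part: outside diameter 48 mm, through hole 26 mm diameter, 24 mm thick, 80 g. Origin at its very centre (half its thickness above its underside); z along the hole's axis, either way up is the same.
- run_button (a joint): Travel of the grey push button, 0 m when up, 0.006 m when fully down; a spring pushes it back; about 1.5 N to start it moving and 5 N fully down.
- run_button_top (a point): Centre of the top of the push button: 32 mm diameter cap in a round black housing (48 mm diameter), on the stand 130 mm along the stand's -y from the shaft. The top is 52 mm above the table when up; press straight down.
- plant: Bystander: small plant in a white pot, 90 mm diameter, about 130 mm high, leaves 110 mm across. Origin at its foot.
- mug: Bystander: white mug, 80 mm diameter, 90 mm high. Origin at its foot.
- mouse: Bystander: black computer mouse, 110 x 62 x 30 mm. Origin at its underside.
Mind the look-alikes: they are no part of the job. What is shaped like the roll_large but blue is not meant.

How it is judged:
On the way, in this order (a step that is already met when the one before it is completed fails the run):
1. The bearing is down on the flange at the foot of the shaft (horizontal distance between bearing and seat below 0.008 m and z of bearing in the frame of seat between 0.004 and 0.01 m and angle between the z axis of bearing and the z axis of stand, either way round below 0.08 rad and linear speed of bearing below 0.05 m/s), for 0.2 s.
2. The spacer is on the shaft, down on the bearing (horizontal distance between spacer and seat below 0.008 m and z of spacer in the frame of seat between 0.018 and 0.024 m and angle between the z axis of spacer and the z axis of stand, either way round below 0.08 rad and linear speed of spacer below 0.05 m/s), for 0.2 s.
3. The largest roll (if present) is on the shaft, down on the spacer (horizontal distance between roll_large and seat below 0.008 m and z of roll_large in the frame of seat between 0.0325 and 0.0385 m and angle between the z axis of roll_large and the z axis of stand, either way round below 0.08 rad and linear speed of roll_large below 0.05 m/s), for 0.2 s.
4. The medium roll (if present) is on the shaft (horizontal distance between roll_medium and seat below 0.008 m and z of roll_medium in the frame of seat between 0.0325 and 0.0535 m and angle between the z axis of roll_medium and the z axis of stand, either way round below 0.08 rad and linear speed of roll_medium below 0.05 m/s), for 0.2 s.
5. The small roll (if present) is on the shaft (horizontal distance between roll_small and seat below 0.008 m and z of roll_small in the frame of seat between 0.0475 and 0.0685 m and angle between the z axis of roll_small and the z axis of stand, either way round below 0.08 rad and linear speed of roll_small below 0.05 m/s), for 0.2 s.
6. The washer is on the shaft, above the rolls (horizontal distance between washer and seat below 0.008 m and z of washer in the frame of seat between 0.059 and 0.08 m and angle between the z axis of washer and the z axis of stand, either way round below 0.08 rad and linear speed of washer below 0.05 m/s), for 0.2 s.
7. The retaining collar is on the shaft, down on the washer (horizontal distance between collar and seat below 0.008 m and z of collar in the frame of seat between 0.074 and 0.096 m and angle between the z axis of collar and the z axis of stand, either way round below 0.08 rad and linear speed of collar below 0.05 m/s and distance between collar and washer below 0.02 m), for 0.2 s.
8. The button is pressed fully down (value of joint run_button above 0.005 m), for 0.1 s.
At the end, for the whole second after the job is handed in: Bearing, spacer, all rolls present (largest lowest), washer and collar are on the shaft from the bottom up: within 8 mm of its axis, flat (0.08 rad), fully down (3 mm; collar against washer), at rest, let go. The button was pressed 5 mm or more after the collar went on and is up again (horizontal distance between each of bearing, spacer, roll_large, roll_medium, roll_small, washer, collar and seat below 0.008 m and z of bearing in the frame of seat between 0.004 and 0.01 m and angle between the z axis of each of bearing, spacer, roll_large, roll_medium, roll_small, washer, collar and the z axis of stand, either way round below 0.08 rad and z of spacer in the frame of seat between 0.018 and 0.024 m and z of roll_large in the frame of seat between 0.0325 and 0.0385 m and z of roll_medium in the frame of seat between 0.0325 and 0.0535 m and z of roll_small in the frame of seat between 0.0475 and 0.0685 m and z of washer in the frame of seat between 0.059 and 0.08 m and z of collar in the frame of seat between 0.074 and 0.096 m and distance between collar and washer below 0.02 m and value of joint run_button below 0.0015 m and linear speed of each of bearing, spacer, roll_large, roll_medium, roll_small, washer, collar below 0.03 m/s); the robot touches nothing.
It fails at once if The plant is knocked or moved more than 40 mm (distance of plant from where it was at the start of the episode above 0.04 m).
It fails at once if The mug is knocked or moved more than 40 mm (distance of mug from where it was at the start of the episode above 0.04 m).
It fails at once if The mouse is knocked or moved more than 40 mm (distance of mouse from where it was at the start of the episode above 0.04 m).
Of roll_large, roll_medium, roll_small only 2 to 3 are there at a start; the rules pass over those that are not, and their reading is None.
At some moment in a run one of washer, collar may be knocked a few centimetres aside while the robot is not near it.
Once in a run the grip may slacken for a moment while it holds something.
It also fails if it takes over 208 s, if anything falls off the work surface, if the arm or the gripper's body presses on something with over 40 N, if the wrist force passes 120 N, or if a joint passes its speed limit or range.

## Working session

There is one attempt and no reset: what is moved stays moved. The work goes in short steps, Python scripts to look and compute and a tool call to move; the robot and the scene stay as the last step left them, time stands still between calls to the robot, and variables do not carry over. Pictures are saved under pics/ and viewed, and the job is handed in when it is done.

Besides the shell and the picture viewer there is one more tool, called after "Emit:" as a command line: name --argument value ..., lists and objects as JSON in quotes. jog_arm: Moves the arm, as the interface text tells. Its arguments: {"type":"object","properties":{"steps":{"type":"array"},"claw":{"type":"number"},"force":{"type":"number"}},"required":["steps"]}

```bash
mkdir -p pics; ls; python3 - <<'E'
from cell import manip
import cv2
s=manip.state();print(s)
for n in ["scene","top","wrist"]:
    d=manip.get_image(n);cv2.imwrite(f"pics/{n}0.png",d["img"][:,:,::-1])
    print(n,{k:v for k,v in d.items() if k!="img"})
E
```

```text
pics
{'time_s': 0.0, 'joint_positions': array([ 1.23478763,  0.3338849 ,  0.03987078,  1.46627248, -0.01338697,
        1.34331803, -0.05852684]), 'joint_velocities': array([-6.20199824e-04, -2.57020298e-03,  2.16571401e-03, -6.69537377e-05,
       -3.71577802e-04,  1.14507623e-03,  3.20149557e-04]), 'effort': array([-7.39040534e-04, -6.58552265e+01,  1.36490498e+00, -4.05547893e+01,
        1.66579132e-02,  1.26553973e-02,  2.62563752e-06]), 'eef_pos': array([ 0.15235148, -0.63141711,  0.23043746]), 'orientation': array([-1.49617967,  1.56917934,  1.88218339]), 'contact_force': array([ 0.23407507, -0.15173768,  0.49911205]), 'ft_torque': array([ 0.03113961, -0.00934714, -0.00219337]), 'gripper_width': 0.0854983381911231}
scene {'intrinsics': array([[444.89551545,   0.        , 255.90893703],
       [  0.        , 444.89551545, 198.45608382],
       [  0.        ,   0.        ,   1.        ]]), 'k1': -0.0357847353451545, 'eye': array([1.36733146, 0.13686745, 1.15724361]), 'rotation': array([-2.48077165,  0.00786902,  1.75878112])}
top {'intrinsics': array([[374.53911778,   0.        , 262.82724258],
       [  0.        , 374.53911778, 193.27507006],
       [  0.        ,   0.        ,   1.        ]]), 'k1': 0.0031304856460433192, 'eye': array([0.41346518, 0.0031337 , 1.07425868]), 'rotation': array([-2.9668223 , -0.02245721, -1.57715366])}
wrist {'intrinsics': array([[282.10089758,   0.        , 259.76299416],
       [  0.        , 282.10089758, 194.87670895],
       [  0.        ,   0.        ,   1.        ]]), 'k1': -0.07118097926692642, 'hand_eye': array([[-2.47807663e-04, -3.23012267e-01,  9.46394745e-01,
        -1.41762853e-01],
       [ 9.99999888e-01,  3.00686928e-04,  3.64470749e-04,
        -2.40338472e-04],
       [-4.02297051e-04,  9.46394730e-01,  3.23012156e-01,
        -8.25088685e-02],
       [ 0.00000000e+00,  0.00000000e+00,  0.00000000e+00,
         1.00000000e+00]])}
```

View pics/top0.png

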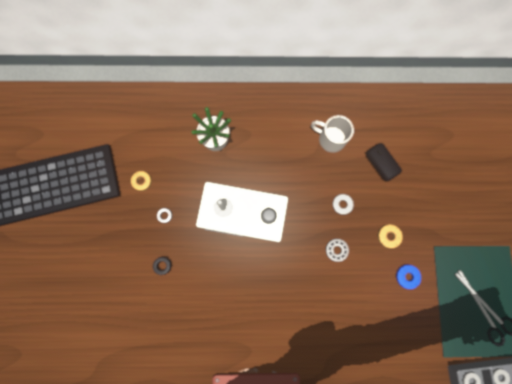

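View pics/scene0.png

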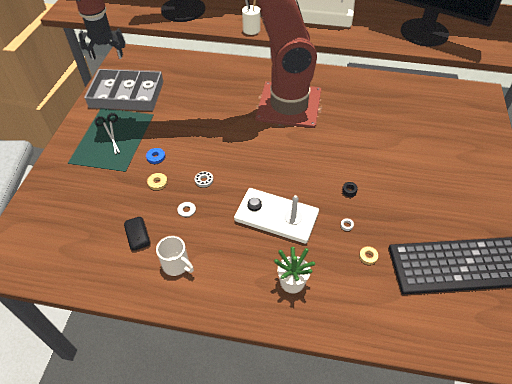

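View pics/wrist0.png

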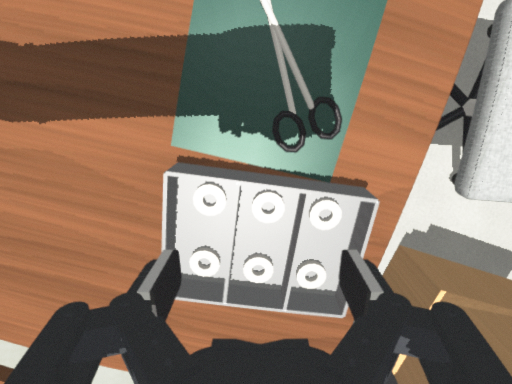

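```bash
cat > h.py <<'E'
import numpy as np,cv2
from scipy.spatial.transform import Rotation as R
from cell import manip
def cam(n):
    s=manip.state(); d=manip.get_image(n)
    if n=="wrist":
        T=np.eye(4);T[:3,:3]=R.from_euler('xyz',s["orientation"]).as_matrix();T[:3,3]=s["eef_pos"]
        W=T@d["hand_eye"]; d["Rm"]=W[:3,:3];d["eye"]=W[:3,3]
    else: d["Rm"]=R.from_euler('xyz',d["rotation"]).as_matrix()
    d["dist"]=np.array([d["k1"],0,0,0,0.]);return d
def ray(d,uv,z):
    p=cv2.undistortPoints(np.array(uv,float).reshape(-1,1,2),d["intrinsics"],d["dist"]).reshape(-1,2)
    v=np.c_[p,np.ones(len(p))]@d["Rm"].T
    return d["eye"]+v*((z-d["eye"][2])/v[:,2])[:,None]
def proj(d,P):
    P=np.array(P,float).reshape(-1,3)
    q=(P-d["eye"])@d["Rm"]
    return cv2.projectPoints(q,np.zeros(3),np.zeros(3),d["intrinsics"],d["dist"])[0].reshape(-1,2)
def crop(d,u,v,w,f,name):
    h=int(w*.75);x0=max(0,int(u-w/2));y0=max(0,int(v-h/2))
    c=d["img"][y0:y0+h,x0:x0+w,::-1]
    cv2.imwrite(name,cv2.resize(c,None,fx=f,fy=f,interpolation=cv2.INTER_CUBIC));print(name,"off",x0,y0)
def tool(P,yawR=None):
    """shift of TCP to world point P in current tool axes"""
    s=manip.state();Rm=R.from_euler('xyz',s["orientation"]).as_matrix()
    return Rm.T@(np.array(P)-s["eef_pos"])
E
python3 - <<'E'
from h import *
d=cam("top"); np.save("x.npy",0)
for n,u,v,z in [("bearing",338,250,.014),("washer",343,204,.008),("rollR",391,236,.015),("blue",409,277,.015),("spacer",164,215,.014),("collar",162,266,.024),("rollL",141,181,.015),("tip",222,203,.136),("button",269,215,.052)]:
    p=ray(d,[(u,v)],z)[0]; print(n,p.round(4), "r",np.hypot(*p[:2]).round(3), "mm/px",(1/374.5*1000*(1.074-z)))
print(R.from_euler('xyz',manip.state()["orientation"]).as_matrix().round(3))
crop(d,365,240,150,5,"pics/tr.png");crop(d,185,215,150,5,"pics/tl.png")
E
```

```text
bearing [ 0.4381 -0.2323  0.014 ] r 0.496 mm/px 2.8304405874499334
washer [ 0.5696 -0.2536  0.008 ] r 0.624 mm/px 2.846461949265688
rollR [ 0.4765 -0.3847  0.015 ] r 0.612 mm/px 2.8277703604806415
blue [ 0.3626 -0.4276  0.015 ] r 0.561 mm/px 2.8277703604806415
spacer [0.5388 0.2582 0.014 ] r 0.597 mm/px 2.8304405874499334
collar [0.3974 0.2557 0.024 ] r 0.473 mm/px 2.8037383177570097
rollL [0.637  0.3273 0.015 ] r 0.716 mm/px 2.8277703604806415
tip [0.5543 0.0843 0.136 ] r 0.561 mm/px 2.504672897196262
button [ 0.5333 -0.0375  0.052 ] r 0.535 mm/px 2.7289719626168227
[[-0.     0.235 -0.972]
 [ 0.001 -0.972 -0.235]
 [-1.    -0.001  0.   ]]
pics/tr.png off 290 184
pics/tl.png off 110 159
```

View pics/tr.png

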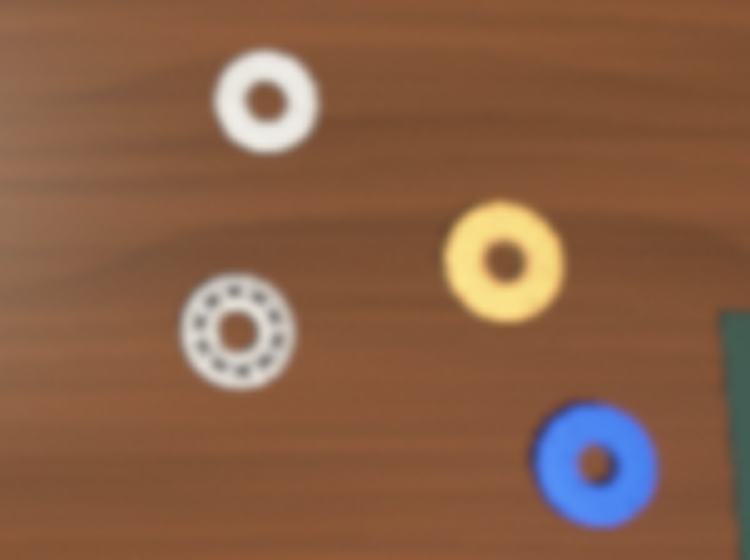

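View pics/tl.png

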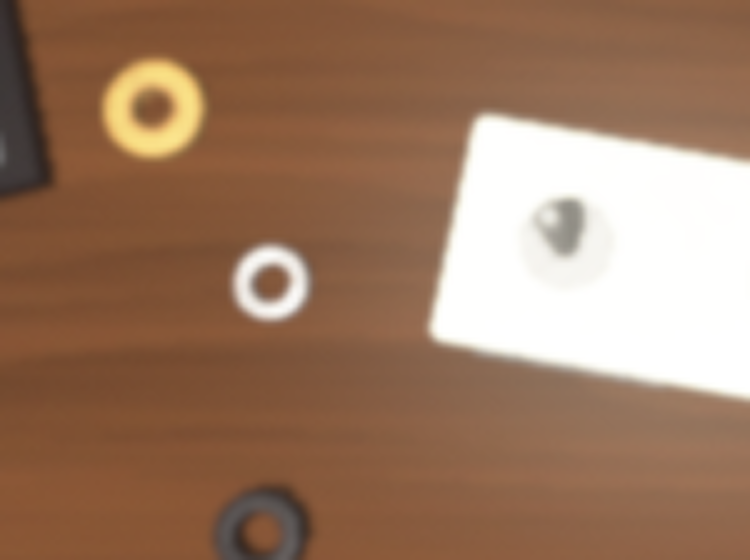

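```bash
python3 - <<'E'
from h import *
d=cam("top")
crop(d,242,212,120,6,"pics/st.png");
s=cam("scene");crop(s,278,210,120,6,"pics/ss.png")
crop(s,355,215,120,6,"pics/ss2.png")
E
```

```text
pics/st.png off 182 167
pics/ss.png off 218 165
pics/ss2.png off 295 170
```

View pics/st.png

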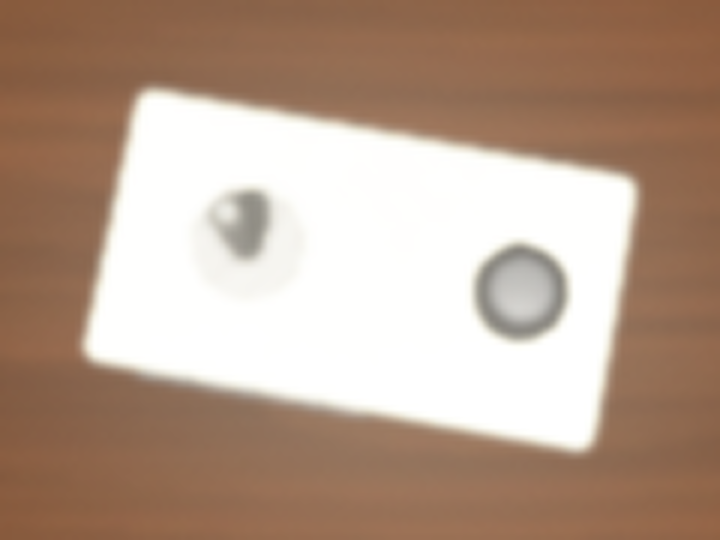

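View pics/ss.png

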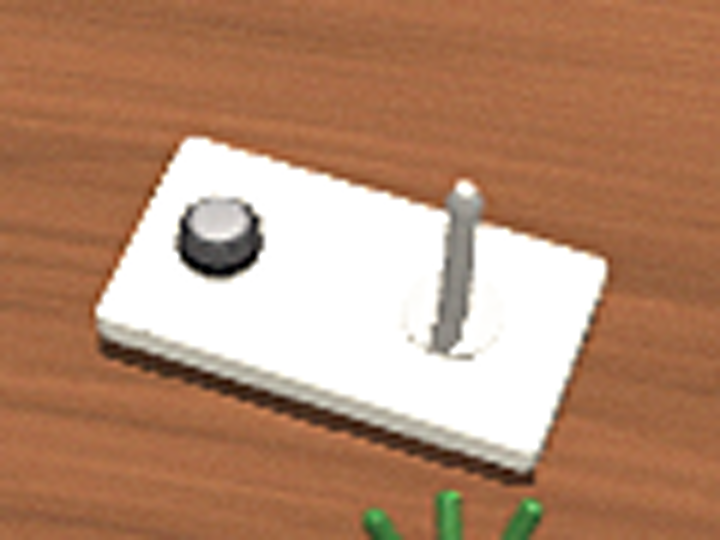

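View pics/ss2.png

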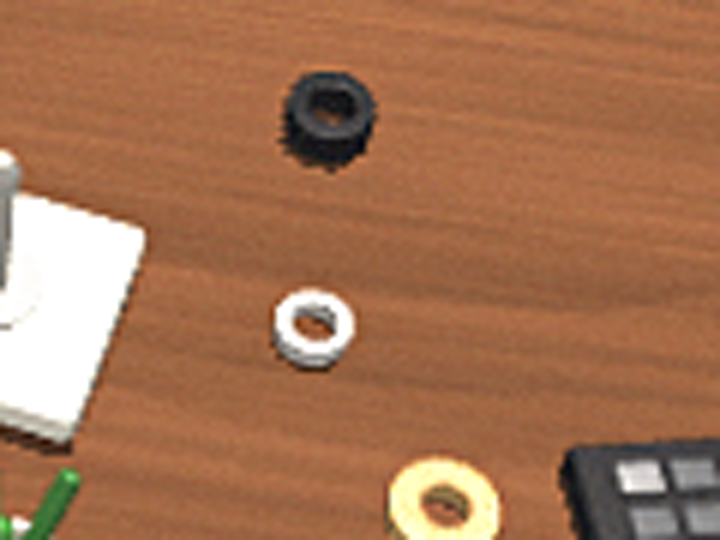

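```bash
cat > m.py <<'E'
from h import *
d=cam("top");s=cam("scene")
f=lambda p,o,k=6:(p[0]/k+o[0]-.4,p[1]/k+o[1]-.4)
o=(182,167);q=(218,165);t=(290,184);l=(110,159);s2=(295,170)
def pr(n,c,uv,z):print(n,ray(c,[uv],z)[0].round(4))
c=np.array([ray(d,[f(p,o)],.03)[0] for p in [(137,86),(639,176),(596,455),(82,363)]])
print("corners",c.round(3).tolist(),"ctr",c.mean(0).round(4))
e=(c[0]+c[3]-c[1]-c[2])/2;print("len",np.linalg.norm(e));e/=np.linalg.norm(e);print("y axis",e)
pr("flange T",d,f((248,242),o),.034);pr("button T",d,f((522,290),o),.052)
pr("flange S",s,f((452,318),q),.034);pr("button S",s,f((219,217),q),.052);pr("tip S",s,f((465,184),q),.136);pr("tip T",d,f((226,213),o),.136)
for n,p,oo,z in [("bearing",(238,332),t,.014),("washer",(266,102),t,.008),("rollL",(505,262),t,.015),("spacer",(271,283),l,.014),("medium",(153,108),l,.015)]:
    pr(n,d,f(p,oo,5),z)
pr("spacer S",s,f((314,322),s2),.014);pr("collar S",s,f((330,105),s2),.024);pr("med S",s,f((444,503),s2),.015)
E
python3 m.py
```

```text
corners [[0.634, 0.144, 0.03], [0.59, -0.093, 0.03], [0.459, -0.071, 0.03], [0.503, 0.167, 0.03]] ctr [0.5465 0.0367 0.03  ]
len 0.24128424689164343
y axis [0.1809277 0.9834964 0.       ]
flange T [0.5585 0.0904 0.034 ]
button T [ 0.5335 -0.0364  0.052 ]
flange S [0.5641 0.0916 0.034 ]
button S [ 0.5349 -0.0361  0.052 ]
tip S [0.5565 0.091  0.136 ]
tip T [0.5567 0.0913 0.136 ]
bearing [ 0.4381 -0.2301  0.014 ]
washer [ 0.5696 -0.253   0.008 ]
rollL [ 0.4765 -0.3836  0.015 ]
spacer [0.5383 0.2587 0.014 ]
medium [0.6393 0.3297 0.015 ]
spacer S [0.5408 0.2594 0.014 ]
collar S [0.4012 0.2578 0.024 ]
med S [0.6392 0.3297 0.015 ]
```

```bash
python3 - <<'E'
from h import *
print(tool([.438,-.2303,.12]).round(4))
E
```

```text
[ 0.1113 -0.3233 -0.3718]
```

Emit:
jog_arm --steps '[{"dx": 0.03, "dy": -0.323, "dz": -0.372}, {"dx": 0.03, "dy": -0.323, "dz": -0.372}, {"dx": 0.03, "dy": -0.323, "dz": -0.372}, {"dx": 0.03, "dy": -0.323, "dz": -0.372}, {"dx": 0.111, "dy": -0.323, "dz": -0.372}, {"dx": 0.111, "dy": -0.323, "dz": -0.372}, {"dx": 0.111, "dy": -0.323, "dz": -0.372}, {"dx": 0.111, "dy": -0.323, "dz": -0.372}, {"dx": 0.111, "dy": -0.323, "dz": -0.372}, {"dx": 0.111, "dy": -0.323, "dz": -0.372}, {"dx": 0.111, "dy": -0.323, "dz": -0.372}, {"dx": 0.111, "dy": -0.323, "dz": -0.372}, {"dx": 0.111, "dy": -0.323, "dz": -0.372}, {"dx": 0.111, "dy": -0.323, "dz": -0.372}, {"dx": 0.111, "dy": -0.323, "dz": -0.372}]' --claw -0.7 --force 40

```text
schema error: expected keys dx, dy, dz, turn
```

```bash
python3 - <<'E'
from h import *
d=cam("wrist");s=manip.state();print(s["time_s"],s["joint_positions"].round(2),s["orientation"],s["gripper_width"])
cv2.imwrite("pics/w1.png",d["img"][:,:,::-1])
P=[.438,-.2303,.014];print(proj(d,P))
print(tool([.438,-.2303,.0]).round(4))
E
```

```text
0.45 [ 1.23  0.33  0.04  1.47 -0.01  1.34 -0.06] [-1.60088268  1.57058703  1.77745588] 0.0855229254310833
[[   1.06238929 -117.35163723]]
[ 0.2313 -0.3233 -0.3718]
```

View pics/w1.png

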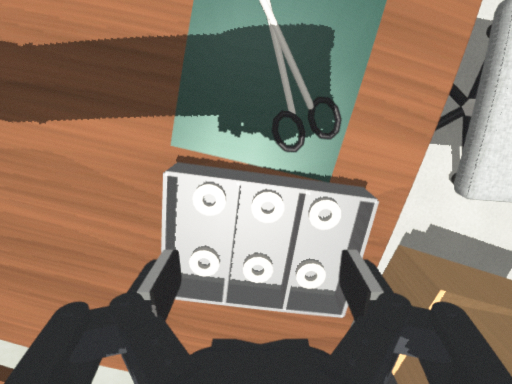

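All four keys are needed per row.

Emit:
jog_arm --steps '[{"dx": 0.03, "dy": -0.323, "dz": -0.372, "turn": 0}, {"dx": 0.03, "dy": -0.323, "dz": -0.372, "turn": 0}, {"dx": 0.03, "dy": -0.323, "dz": -0.372, "turn": 0}, {"dx": 0.03, "dy": -0.323, "dz": -0.372, "turn": 0}, {"dx": 0.111, "dy": -0.323, "dz": -0.372, "turn": 0}, {"dx": 0.111, "dy": -0.323, "dz": -0.372, "turn": 0}, {"dx": 0.111, "dy": -0.323, "dz": -0.372, "turn": 0}, {"dx": 0.111, "dy": -0.323, "dz": -0.372, "turn": 0}, {"dx": 0.111, "dy": -0.323, "dz": -0.372, "turn": 0}, {"dx": 0.111, "dy": -0.323, "dz": -0.372, "turn": 0}, {"dx": 0.111, "dy": -0.323, "dz": -0.372, "turn": 0}, {"dx": 0.111, "dy": -0.323, "dz": -0.372, "turn": 0}, {"dx": 0.111, "dy": -0.323, "dz": -0.372, "turn": 0}, {"dx": 0.111, "dy": -0.323, "dz": -0.372, "turn": 0}]' --claw -0.7 --force 40

```text
time_s: 1.85
eef_pos: [0.4377, -0.2324, 0.1208]
orientation: [1.837, 1.57, -1.07]
contact_force: [-0.4, -0.3, -0.8]
gripper_width: 0.0726
```

```bash
cat > w.py <<'E'
import sys
from h import *
n=sys.argv[1];P=[float(a) for a in sys.argv[2:5]]
s=manip.state();print(round(s["time_s"],2),s["joint_positions"].round(2),s["eef_pos"].round(4),"w",round(s["gripper_width"],4),"F",s["contact_force"].round(1))
print("shift to P",tool(P).round(4))
d=cam("wrist");cv2.imwrite(f"pics/{n}.png",d["img"][:,:,::-1]);print("P px",proj(d,P).round(1))
E
python3 w.py w2 .438 -.2303 .014
```

```text
1.85 [ 0.71  0.13 -0.33  1.95  0.05  1.06 -0.98] [ 0.4377 -0.2324  0.1208] w 0.0726 F [-0.4 -0.3 -0.8]
shift to P [ 0.1068 -0.0021 -0.0008]
P px [[257.7 191.7]]
```

View pics/w2.png

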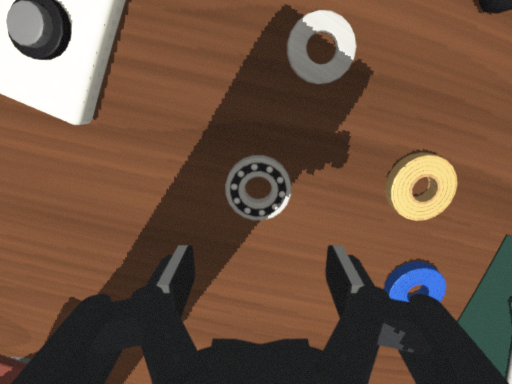

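```bash
python3 - <<'E'
from h import *
d=cam("wrist")
print("bearing",ray(d,[(258.5,187)],.014)[0].round(4),"washer",ray(d,[(322,46.5)],.008)[0].round(4),"large",ray(d,[(423,185)],.015)[0].round(4),"button",ray(d,[(35,22)],.052)[0].round(4))
p=ray(d,[(258.5,187)],.014)[0];p[2]=0;print(tool(p).round(4))
E
```

```text
bearing [ 0.4426 -0.2299  0.014 ] washer [ 0.5712 -0.2532  0.008 ] large [ 0.4809 -0.3797  0.015 ] button [ 0.5361 -0.0465  0.052 ]
[ 0.1207 -0.0011 -0.0052]
```

```bash
python3 - <<'E'
from h import *
d=cam("scene");crop(d,195,190,120,6,"pics/sb.png");cv2.imwrite("pics/s1.png",d["img"][:,:,::-1])
t=cam("top");crop(t,365,235,150,5,"pics/tb.png")
E
```

```text
pics/sb.png off 135 145
pics/tb.png off 290 179
```

View pics/sb.png

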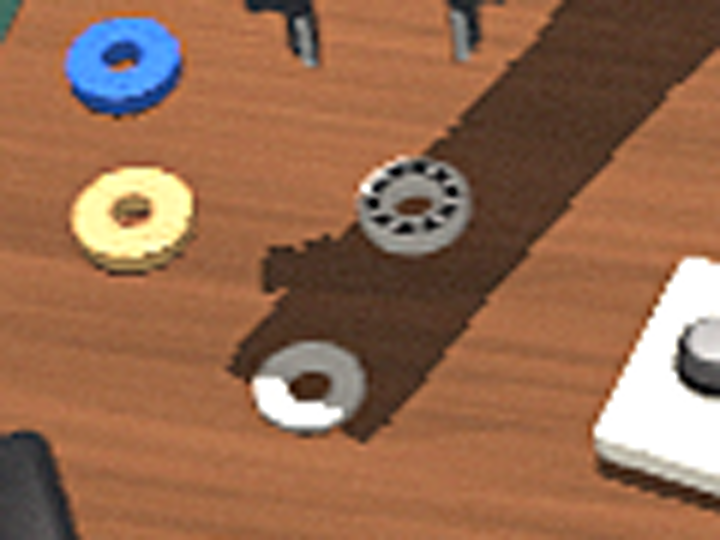

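View pics/tb.png

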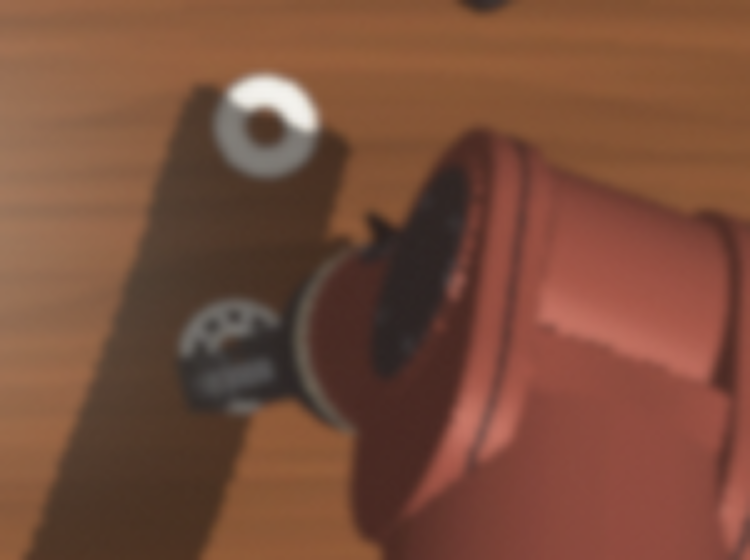

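```bash
python3 - <<'E'
from h import *
d=cam("scene");f=lambda p,k=6,o=(135,145):(p[0]/k+o[0]-.4,p[1]/k+o[1]-.4)
for n,p,z in [("bearing",(415,200),.014),("washer",(309,384),.008),("large",(133,211),.015)]: print(n,ray(d,[f(p)],z)[0].round(4))
E
```

```text
bearing [ 0.4414 -0.228   0.014 ]
washer [ 0.5727 -0.2525  0.008 ]
large [ 0.4787 -0.3821  0.015 ]
```

Emit:
jog_arm --steps '[{"dx": 0.05, "dy": -0.002, "dz": -0.0035, "turn": 0}, {"dx": 0.09, "dy": -0.002, "dz": -0.0035, "turn": 0}, {"dx": 0.11, "dy": -0.002, "dz": -0.0035, "turn": 0}, {"dx": 0.122, "dy": -0.002, "dz": -0.0035, "turn": 0}, {"dx": 0.122, "dy": -0.002, "dz": -0.0035, "turn": 0}, {"dx": 0.122, "dy": -0.002, "dz": -0.0035, "turn": 0}]'

```text
time_s: 2.7
eef_pos: [0.4417, -0.229, -0.0006]
orientation: [2.443, 1.569, -0.464]
contact_force: [-0.1, 0.2, -0.0]
gripper_width: 0.0724
```

```bash
python3 w.py w3 .4405 -.2295 .014
```

```text
2.7 [ 0.68  0.3  -0.32  2.05  0.13  0.81 -1.06] [ 0.4417 -0.229  -0.0006] w 0.0724 F [-0.1  0.2 -0. ]
shift to P [-0.0146  0.0003  0.0012]
P px [[260.6 267.6]]
```

View pics/w3.png

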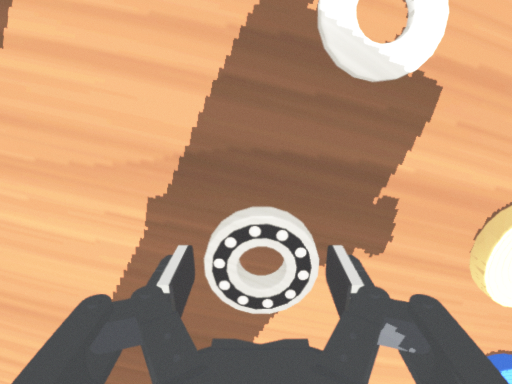

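Emit:
jog_arm --steps '[{"dx": 0.0, "dy": 0, "dz": -0.001, "turn": 0}, {"dx": 0.0, "dy": 0, "dz": -0.001, "turn": 0}, {"dx": 0.0, "dy": 0, "dz": -0.001, "turn": 0}, {"dx": 0.0, "dy": 0, "dz": -0.001, "turn": 0}, {"dx": 0.0, "dy": 0, "dz": -0.001, "turn": 0}, {"dx": 0.0, "dy": 0, "dz": -0.001, "turn": 0}]' --claw 1 --force 60

```text
time_s: 3.35
eef_pos: [0.4436, -0.2295, 0.0018]
orientation: [2.242, 1.567, -0.665]
contact_force: [-5.4, 1.2, 12.5]
gripper_width: 0.0589
```

Emit:
jog_arm --steps '[{"dx": -0.03, "dy": 0, "dz": -0.001, "turn": 0}, {"dx": -0.07, "dy": 0, "dz": -0.001, "turn": 0}, {"dx": -0.11, "dy": 0, "dz": -0.001, "turn": 0}, {"dx": -0.15, "dy": 0, "dz": -0.001, "turn": 0}, {"dx": -0.18, "dy": 0, "dz": -0.001, "turn": 0}, {"dx": -0.18, "dy": 0, "dz": -0.001, "turn": 0}]'

```text
time_s: 3.95
eef_pos: [0.4465, -0.2298, 0.1874]
orientation: [2.332, 1.557, -0.574]
contact_force: [-0.0, 0.4, -1.5]
gripper_width: 0.0587
```

```bash
python3 w.py w4 .5577 .0913 .18
```

```text
3.95 [ 0.71  0.07 -0.34  1.87  0.03  1.19 -0.97] [ 0.4465 -0.2298  0.1874] w 0.0587 F [-0.   0.4 -1.5]
shift to P [ 0.0063 -0.2864 -0.1829]
P px [[-18.8  55.8]]
```

View pics/w4.png

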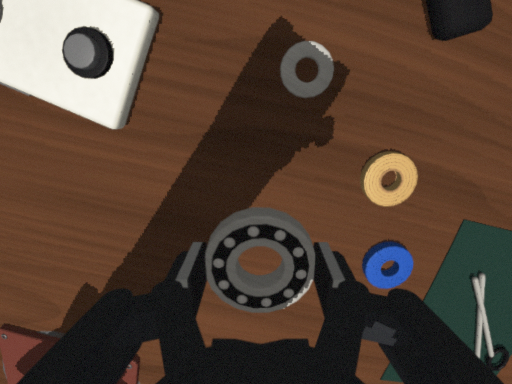

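```bash
cat > g.py <<'E'
import sys
from h import *
# tool coords of pixel at tool x = given
u,v,x=[float(a) for a in sys.argv[1:4]]
d=manip.get_image("wrist");H=d["hand_eye"]
p=cv2.undistortPoints(np.array([[[u,v]]]),d["intrinsics"],np.array([d["k1"],0,0,0,0.])).reshape(2)
r=H[:3,:3]@np.r_[p,1];o=H[:3,3];q=o+r*(x-o[0])/r[0];print("held at tool",q.round(4))
s=manip.state();Rm=R.from_euler('xyz',s["orientation"]).as_matrix()
c=np.array([0.5577,.0913]); 
# shift of tcp so that point lands on shaft with tcp z =Z
for Z in (.18,.15,.085):
  off=Rm@np.array([0,q[1],q[2]])
  t=np.array([c[0]-off[0],c[1]-off[1],Z]);print(Z,tool(t).round(4))
E
python3 g.py 261 260 -.012
```

```text
held at tool [-0.012   0.0005 -0.0018]
0.18 [ 0.0021 -0.2856 -0.1831]
0.15 [ 0.0321 -0.2857 -0.1829]
0.085 [ 0.0971 -0.2861 -0.1827]
```

Emit:
jog_arm --steps '[{"dx": 0.002, "dy": -0.286, "dz": -0.183, "turn": 0}, {"dx": 0.002, "dy": -0.286, "dz": -0.183, "turn": 0}, {"dx": 0.002, "dy": -0.286, "dz": -0.183, "turn": 0}, {"dx": 0.002, "dy": -0.286, "dz": -0.183, "turn": 0}, {"dx": 0.002, "dy": -0.286, "dz": -0.183, "turn": 0}, {"dx": 0.002, "dy": -0.286, "dz": -0.183, "turn": 0}, {"dx": 0.002, "dy": -0.286, "dz": -0.183, "turn": 0}, {"dx": 0.002, "dy": -0.286, "dz": -0.183, "turn": 0}, {"dx": 0.002, "dy": -0.286, "dz": -0.183, "turn": 0}, {"dx": 0.002, "dy": -0.286, "dz": -0.183, "turn": 0}, {"dx": 0.002, "dy": -0.286, "dz": -0.183, "turn": 0}, {"dx": 0.002, "dy": -0.286, "dz": -0.183, "turn": 0}]'

```text
time_s: 5.25
eef_pos: [0.5556, 0.0905, 0.18]
orientation: [2.176, 1.564, -0.733]
contact_force: [-0.4, -0.9, -1.4]
gripper_width: 0.0587
```

```bash
python3 w.py w5 .5577 .0913 .136; python3 -c "
from h import *
d=cam('scene');crop(d,290,195,120,6,'pics/s5.png')"
```

```text
5.25 [ 0.28  0.24 -0.61  1.73  0.15  1.21 -1.7 ] [0.5556 0.0905 0.18  ] w 0.0587 F [-0.4 -0.9 -1.4]
shift to P [ 0.044  -0.0005 -0.002 ]
P px [[259.2 217.4]]
pics/s5.png off 230 150
```

View pics/w5.png

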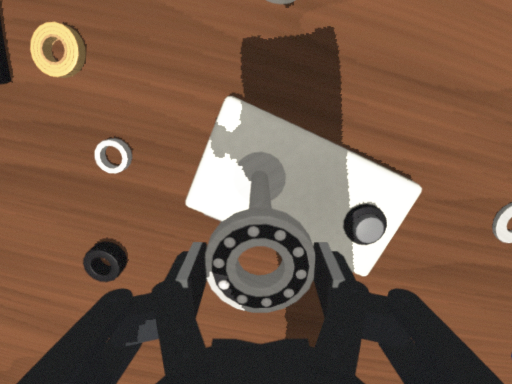

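View pics/s5.png

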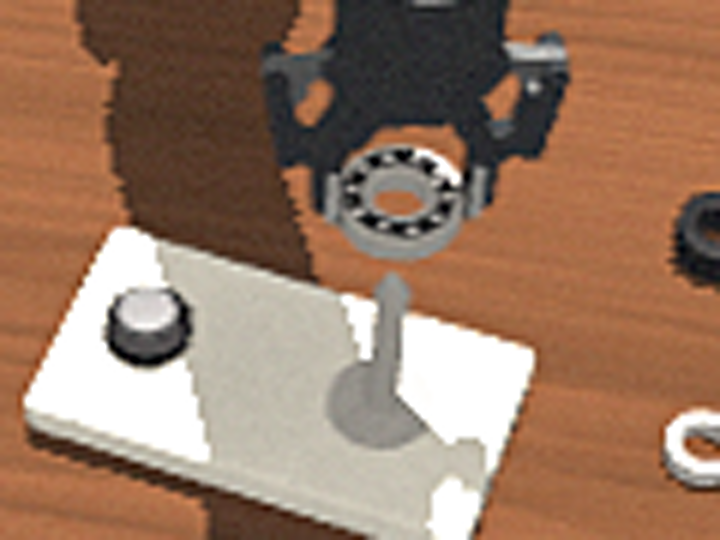

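```bash
python3 - <<'E'
from h import *
d=cam("wrist")
print("flange",ray(d,[(263,174)],.034)[0].round(4),"button",ray(d,[(370,229)],.052)[0].round(4))
print("spacer",ray(d,[(114,155)],.014)[0].round(4),"collar",ray(d,[(105,261)],.024)[0].round(4),"med",ray(d,[(58,48)],.015)[0].round(4))
s=cam("scene");f=lambda p,k=6,o=(230,150):(p[0]/k+o[0]-.4,p[1]/k+o[1]-.4)
print(ray(s,[f((400,197))],.194)[0].round(4),ray(s,[f((397,272))],.136)[0].round(4),ray(s,[f((378,404))],.034)[0].round(4))
E
```

```text
flange [0.5645 0.0889 0.034 ] button [ 0.5367 -0.0354  0.052 ]
spacer [0.543 0.255 0.014] collar [0.4094 0.2531 0.024 ] med [0.6425 0.3245 0.015 ]
[0.5563 0.0907 0.194 ] [0.555  0.0928 0.136 ] [0.5618 0.0903 0.034 ]
```

Emit:
jog_arm --steps '[{"dx": 0.02, "dy": 0, "dz": -0.001, "turn": 0}, {"dx": 0.035, "dy": 0, "dz": -0.001, "turn": 0}, {"dx": 0.05, "dy": 0, "dz": -0.001, "turn": 0}, {"dx": 0.06, "dy": 0, "dz": -0.001, "turn": 0}, {"dx": 0.06, "dy": 0, "dz": -0.001, "turn": 0}]'

```text
time_s: 5.95
eef_pos: [0.5582, 0.0915, 0.119]
orientation: [2.507, 1.563, -0.4]
contact_force: [7.5, 1.7, -5.4]
gripper_width: 0.0587
```

```bash
python3 w.py w6 .5577 .0913 .136; python3 -c "
from h import *
d=cam('scene');crop(d,290,195,120,6,'pics/s6.png')"
```

```text
5.95 [ 0.27  0.3  -0.6   1.79  0.2   1.1  -1.74] [0.5582 0.0915 0.119 ] w 0.0587 F [ 7.5  1.7 -5.4]
shift to P [-0.017   0.0001  0.0004]
P px [[260.4 268.9]]
pics/s6.png off 230 150
```

View pics/w6.png

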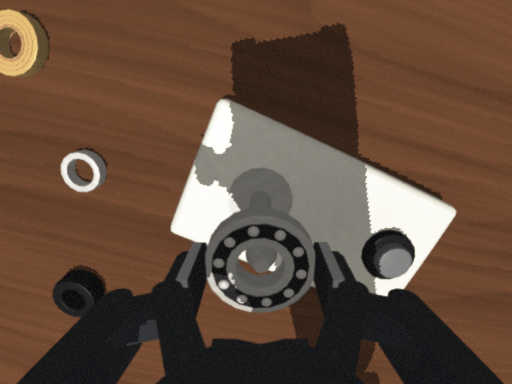

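View pics/s6.png

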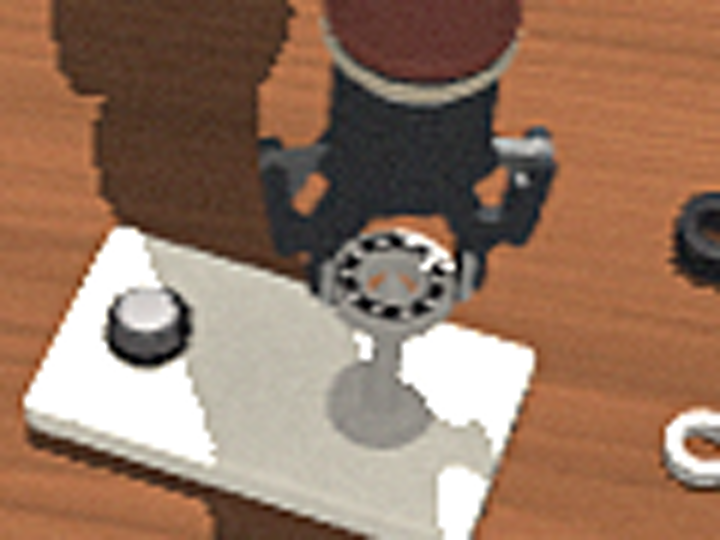

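Emit:
jog_arm --steps '[{"dx": 0.0, "dy": 0, "dz": -0.003, "turn": 0}, {"dx": 0.0, "dy": 0, "dz": -0.003, "turn": 0}]'

```text
time_s: 6.25
eef_pos: [0.5611, 0.0923, 0.1194]
orientation: [2.46, 1.563, -0.448]
contact_force: [-0.2, -0.5, -1.3]
gripper_width: 0.0588
```

```bash
python3 w.py w7 .5577 .0913 .136; python3 -c "
import cv2;i=cv2.imread('pics/w7.png')[190:330,180:340];cv2.imwrite('pics/w7c.png',cv2.resize(i,None,fx=4,fy=4))"
```

```text
6.25 [ 0.26  0.31 -0.6   1.78  0.2   1.1  -1.74] [0.5611 0.0923 0.1194] w 0.0588 F [-0.2 -0.5 -1.3]
shift to P [-0.0166  0.0002  0.0035]
P px [[260.6 273.4]]
```

View pics/w7c.png

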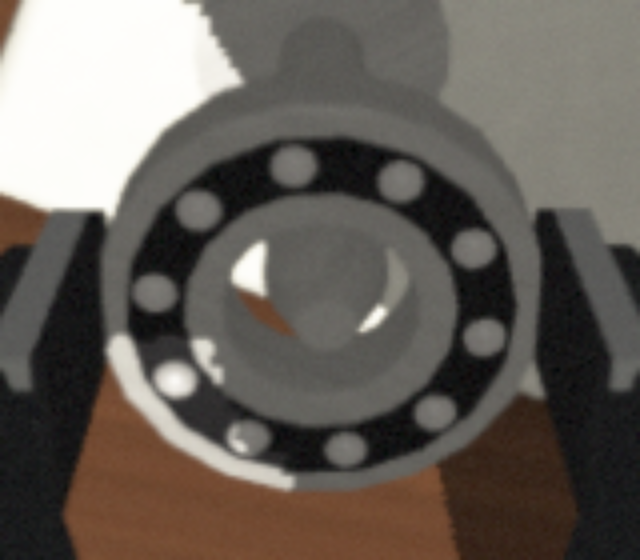

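Emit:
jog_arm --steps '[{"dx": 0.015, "dy": 0, "dz": 0, "turn": 0}, {"dx": 0.028, "dy": 0, "dz": 0, "turn": 0}, {"dx": 0.034, "dy": 0, "dz": 0, "turn": 0}, {"dx": 0.036, "dy": 0, "dz": 0, "turn": 0}, {"dx": 0.036, "dy": 0, "dz": 0, "turn": 0}]'

```text
time_s: 6.8
eef_pos: [0.5609, 0.0922, 0.083]
orientation: [2.391, 1.564, -0.516]
contact_force: [0.0, 0.5, -0.7]
gripper_width: 0.0586
```

Emit:
jog_arm --steps '[{"dx": 0.0, "dy": 0, "dz": 0, "turn": 0}, {"dx": 0.0, "dy": 0, "dz": 0, "turn": 0}, {"dx": 0.0, "dy": 0, "dz": 0, "turn": 0}, {"dx": 0.0, "dy": 0, "dz": 0, "turn": 0}]' --claw -0.8

```text
time_s: 7.2
eef_pos: [0.5611, 0.0922, 0.0833]
orientation: [2.434, 1.564, -0.473]
contact_force: [0.5, 0.6, -0.3]
gripper_width: 0.0767
```

```bash
python3 w.py w8 .5577 .0913 .136
```

```text
7.2 [ 0.25  0.35 -0.59  1.81  0.23  1.04 -1.76] [0.5611 0.0922 0.0833] w 0.0767 F [ 0.5  0.6 -0.3]
shift to P [-0.0527  0.0003  0.0032]
P px [[261.1 324.8]]
```

View pics/w8.png

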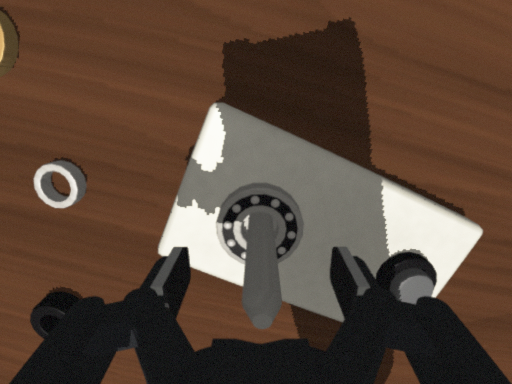

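```bash
python3 - <<'E'
from h import *
d=cam("wrist")
print("spacer",ray(d,[(59,183)],.014)[0].round(4))
print(tool([.541,.257,.18]).round(4),tool([.541,.257,.06]).round(4))
E
```

```text
spacer [0.544  0.2547 0.014 ]
[-0.0975 -0.1645 -0.0193] [ 0.0225 -0.1651 -0.0187]
```

Emit:
jog_arm --steps '[{"dx": -0.05, "dy": 0, "dz": 0, "turn": 0}, {"dx": -0.09, "dy": 0, "dz": 0, "turn": 0}, {"dx": -0.0975, "dy": -0.05, "dz": -0.006, "turn": 0}, {"dx": -0.0975, "dy": -0.1, "dz": -0.012, "turn": 0}, {"dx": -0.09, "dy": -0.14, "dz": -0.018, "turn": 0}, {"dx": -0.05, "dy": -0.165, "dz": -0.019, "turn": 0}, {"dx": -0.01, "dy": -0.165, "dz": -0.019, "turn": 0}, {"dx": 0.0225, "dy": -0.165, "dz": -0.019, "turn": 0}, {"dx": 0.0225, "dy": -0.165, "dz": -0.019, "turn": 0}, {"dx": 0.0225, "dy": -0.165, "dz": -0.019, "turn": 0}]' --claw -0.3

```text
time_s: 8.3
eef_pos: [0.5414, 0.2571, 0.0606]
orientation: [2.376, 1.564, -0.532]
contact_force: [0.7, -0.3, 0.6]
gripper_width: 0.0555
```

```bash
python3 w.py w9 .541 .257 .014
```

```text
8.3 [-0.    0.45 -0.64  1.75  0.32  1.04 -2.1 ] [0.5414 0.2571 0.0606] w 0.0555 F [ 0.7 -0.3  0.6]
shift to P [ 0.0466 -0.0002  0.0006]
P px [[259.7 219.3]]
```

View pics/w9.png

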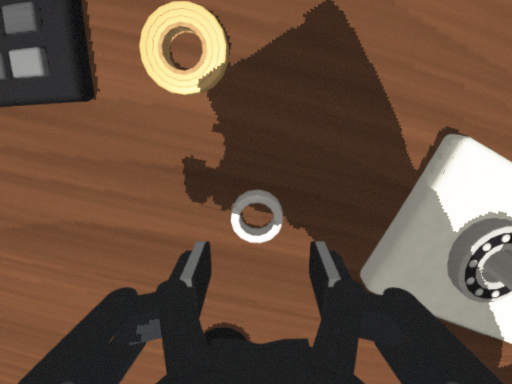

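Emit:
jog_arm --steps '[{"dx": 0.03, "dy": -0.0015, "dz": -0.002, "turn": 0}, {"dx": 0.05, "dy": -0.0015, "dz": -0.002, "turn": 0}, {"dx": 0.0555, "dy": -0.0015, "dz": -0.002, "turn": 0}, {"dx": 0.0555, "dy": -0.0015, "dz": -0.002, "turn": 0}]'

```text
time_s: 8.75
eef_pos: [0.5449, 0.2594, 0.0074]
orientation: [2.689, 1.562, -0.219]
contact_force: [0.5, 0.1, 0.6]
gripper_width: 0.0555
```

Emit:
jog_arm --steps '[{"dx": 0.0, "dy": 0, "dz": 0, "turn": 0}, {"dx": 0.0, "dy": 0, "dz": 0, "turn": 0}, {"dx": 0.0, "dy": 0, "dz": 0, "turn": 0}, {"dx": 0.0, "dy": 0, "dz": 0, "turn": 0}, {"dx": 0.0, "dy": 0, "dz": 0, "turn": 0}, {"dx": 0.0, "dy": 0, "dz": 0, "turn": 0}]' --claw 1

```text
time_s: 9.35
eef_pos: [0.5461, 0.26, 0.01]
orientation: [2.812, 1.559, -0.096]
contact_force: [-2.8, -2.0, 10.3]
gripper_width: 0.0343
```

```bash
python3 w.py w10 .541 .257 .014
```

```text
9.35 [-0.03  0.52 -0.61  1.78  0.37  0.95 -2.14] [0.5461 0.26   0.01  ] w 0.0343 F [-2.8 -2.  10.3]
shift to P [-0.004   0.0018  0.0056]
P px [[263.2 263.7]]
```

View pics/w10.png

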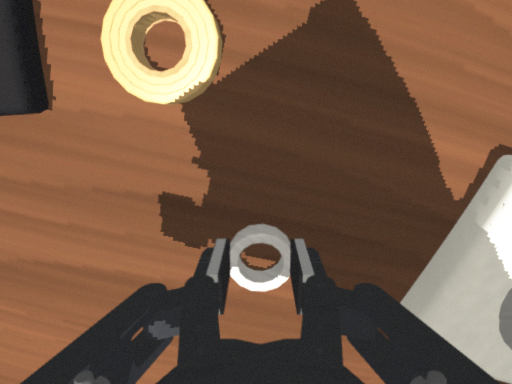

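Emit:
jog_arm --steps '[{"dx": -0.03, "dy": 0, "dz": 0, "turn": 0}, {"dx": -0.07, "dy": 0, "dz": 0, "turn": 0}, {"dx": -0.11, "dy": 0, "dz": 0, "turn": 0}, {"dx": -0.15, "dy": 0, "dz": 0, "turn": 0}, {"dx": -0.17, "dy": 0, "dz": 0, "turn": 0}, {"dx": -0.17, "dy": 0, "dz": 0, "turn": 0}]'

```text
time_s: 10.0
eef_pos: [0.5459, 0.2616, 0.1852]
orientation: [2.99, 1.552, 0.081]
contact_force: [0.3, 0.4, -0.2]
gripper_width: 0.0341
```

```bash
python3 w.py w11 .561 .092 .18;python3 -c "
import cv2;i=cv2.imread('pics/w11.png')[190:330,180:340];cv2.imwrite('pics/w11c.png',cv2.resize(i,None,fx=4,fy=4))"
```

```text
10.0 [ 0.03  0.33 -0.68  1.63  0.23  1.24 -2.03] [0.5459 0.2616 0.1852] w 0.0341 F [ 0.3  0.4 -0.2]
shift to P [0.0052 0.1685 0.0247]
P px [[513.3 276.1]]
```

View pics/w11c.png

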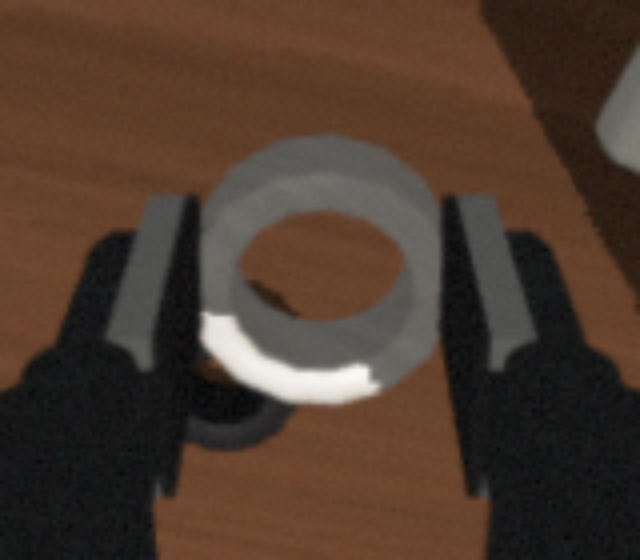

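```bash
sed -i 's/c=np.array(.*/c=np.array([.5625,.092])/' g.py; python3 g.py 260 257.5 -.006;python3 g.py 260 257.5 -.010
```

```text
held at tool [-0.006  -0.      0.0004]
0.18 [0.0013 0.168  0.0209]
0.15 [0.0313 0.1679 0.0213]
0.085 [0.0963 0.1676 0.0221]
held at tool [-0.01   -0.0001 -0.0021]
0.18 [0.0002 0.1677 0.0228]
0.15 [0.0302 0.1676 0.0231]
0.085 [0.0952 0.1673 0.0238]
```

Emit:
jog_arm --steps '[{"dx": 0.0, "dy": 0.05, "dz": 0.007, "turn": 0}, {"dx": 0.0, "dy": 0.1, "dz": 0.014, "turn": 0}, {"dx": 0.0, "dy": 0.14, "dz": 0.02, "turn": 0}, {"dx": 0.0, "dy": 0.168, "dz": 0.0235, "turn": 0}, {"dx": 0.0, "dy": 0.168, "dz": 0.0235, "turn": 0}, {"dx": 0.02, "dy": 0.168, "dz": 0.024, "turn": 0}, {"dx": 0.04, "dy": 0.168, "dz": 0.024, "turn": 0}, {"dx": 0.04, "dy": 0.168, "dz": 0.024, "turn": 0}, {"dx": 0.04, "dy": 0.168, "dz": 0.024, "turn": 0}]'

```text
time_s: 11.05
eef_pos: [0.5592, 0.0916, 0.1398]
orientation: [2.78, 1.561, -0.127]
contact_force: [-0.3, 0.4, 0.5]
gripper_width: 0.0336
```

```bash
python3 w.py w12 .5615 .092 .136;python3 -c "
import cv2;i=cv2.imread('pics/w12.png')[190:330,180:340];cv2.imwrite('pics/w12c.png',cv2.resize(i,None,fx=4,fy=4))"
```

```text
11.05 [ 0.28  0.29 -0.61  1.77  0.18  1.14 -1.72] [0.5592 0.0916 0.1398] w 0.0336 F [-0.3  0.4  0.5]
shift to P [ 0.0039  0.0001 -0.0023]
P px [[260.2 244.5]]
```

View pics/w12c.png

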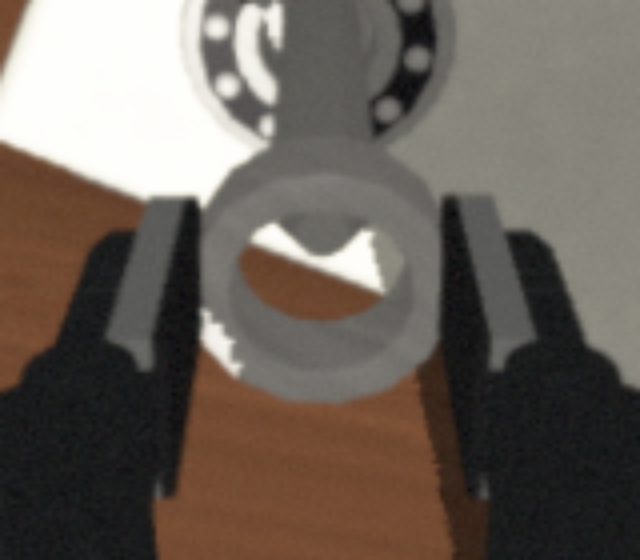

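Emit:
jog_arm --steps '[{"dx": 0.012, "dy": 0, "dz": -0.001, "turn": 0}, {"dx": 0.022, "dy": 0, "dz": -0.001, "turn": 0}, {"dx": 0.022, "dy": 0, "dz": -0.001, "turn": 0}]'

```text
time_s: 11.4
eef_pos: [0.5607, 0.0919, 0.1171]
orientation: [2.821, 1.561, -0.086]
contact_force: [3.4, 1.1, -1.5]
gripper_width: 0.0337
```

```bash
python3 w.py w13 .5615 .092 .136;python3 -c "
import cv2;i=cv2.imread('pics/w13.png')[190:330,180:340];cv2.imwrite('pics/w13c.png',cv2.resize(i,None,fx=4,fy=4))"
```

```text
11.4 [ 0.28  0.31 -0.61  1.79  0.2   1.09 -1.74] [0.5607 0.0919 0.1171] w 0.0337 F [ 3.4  1.1 -1.5]
shift to P [-0.0189  0.0001 -0.001 ]
P px [[260.4 268.6]]
```

View pics/w13c.png

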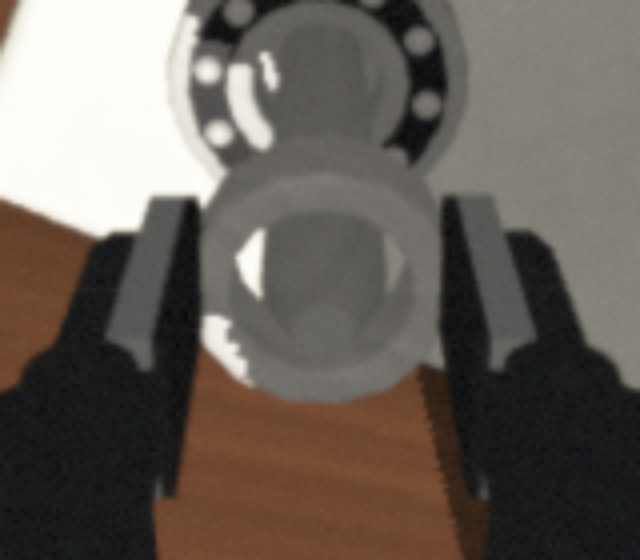

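Emit:
jog_arm --steps '[{"dx": 0.0, "dy": 0, "dz": -0.0035, "turn": 0}, {"dx": 0.01, "dy": 0, "dz": -0.0035, "turn": 0}, {"dx": 0.02, "dy": 0, "dz": -0.0035, "turn": 0}, {"dx": 0.03, "dy": 0, "dz": -0.0035, "turn": 0}, {"dx": 0.034, "dy": 0, "dz": -0.0035, "turn": 0}, {"dx": 0.034, "dy": 0, "dz": -0.0035, "turn": 0}]'

```text
time_s: 12.05
eef_pos: [0.5638, 0.0925, 0.0827]
orientation: [2.785, 1.562, -0.122]
contact_force: [-0.7, 0.5, -0.8]
gripper_width: 0.0337
```

Emit:
jog_arm --steps '[{"dx": 0.0, "dy": 0, "dz": 0, "turn": 0}, {"dx": 0.0, "dy": 0, "dz": 0, "turn": 0}, {"dx": 0.0, "dy": 0, "dz": 0, "turn": 0}, {"dx": 0.0, "dy": 0, "dz": 0, "turn": 0}, {"dx": 0.0, "dy": 0, "dz": 0, "turn": 0}]' --claw -0.3

```text
time_s: 12.55
eef_pos: [0.564, 0.0925, 0.083]
orientation: [2.779, 1.562, -0.128]
contact_force: [0.2, 0.0, 0.2]
gripper_width: 0.0556
```

```bash
python3 w.py w14 .564 .092 .136
```

```text
12.55 [ 0.26  0.36 -0.6   1.81  0.24  1.04 -1.76] [0.564  0.0925 0.083 ] w 0.0556 F [0.2 0.  0.2]
shift to P [-0.053   0.0006 -0.0004]
P px [[261.8 318.4]]
```

View pics/w14.png

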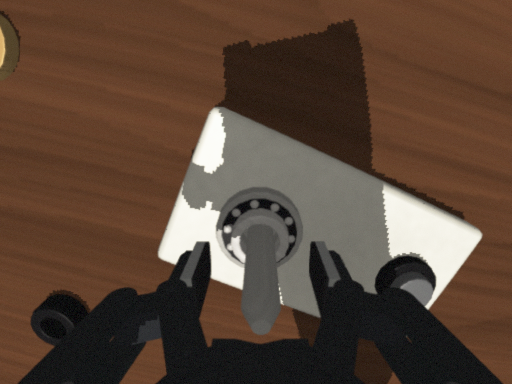

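```bash
python3 - <<'E'
from h import *
print(tool([.481,-.382,.18]).round(4),tool([.481,-.382,.065]).round(4))
E
```

```text
[-0.0973  0.4426  0.1901] [0.0177 0.4422 0.191 ]
```

Emit:
jog_arm --steps '[{"dx": -0.05, "dy": 0, "dz": 0, "turn": 0}, {"dx": -0.09, "dy": 0, "dz": 0, "turn": 0}, {"dx": -0.097, "dy": 0.442, "dz": 0.191, "turn": 0}, {"dx": -0.097, "dy": 0.442, "dz": 0.191, "turn": 0}, {"dx": -0.097, "dy": 0.442, "dz": 0.191, "turn": 0}, {"dx": -0.097, "dy": 0.442, "dz": 0.191, "turn": 0}, {"dx": -0.097, "dy": 0.442, "dz": 0.191, "turn": 0}, {"dx": -0.097, "dy": 0.442, "dz": 0.191, "turn": 0}, {"dx": -0.097, "dy": 0.442, "dz": 0.191, "turn": 0}, {"dx": -0.097, "dy": 0.442, "dz": 0.191, "turn": 0}, {"dx": -0.097, "dy": 0.442, "dz": 0.191, "turn": 0}, {"dx": -0.097, "dy": 0.442, "dz": 0.191, "turn": 0}, {"dx": -0.097, "dy": 0.442, "dz": 0.191, "turn": 0}, {"dx": -0.05, "dy": 0.442, "dz": 0.191, "turn": 0}, {"dx": -0.01, "dy": 0.442, "dz": 0.191, "turn": 0}, {"dx": 0.018, "dy": 0.442, "dz": 0.191, "turn": 0}, {"dx": 0.018, "dy": 0.442, "dz": 0.191, "turn": 0}]' --claw -0.92

```text
time_s: 14.3
eef_pos: [0.4788, -0.3793, 0.0605]
orientation: [-2.506, 1.566, 0.871]
contact_force: [-0.3, 0.2, 0.7]
gripper_width: 0.0822
```

```bash
python3 w.py w15 .481 -.382 .015
```

```text
14.3 [ 0.85  0.42 -0.31  1.73  0.14  1.01 -0.85] [ 0.4788 -0.3793  0.0605] w 0.0822 F [-0.3  0.2  0.7]
shift to P [ 0.0455  0.0033 -0.0014]
P px [[264.5 217.5]]
```

View pics/w15.png

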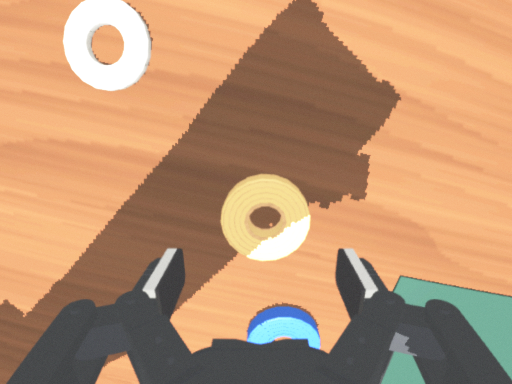

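Emit:
jog_arm --steps '[{"dx": 0.03, "dy": 0.0035, "dz": -0.002, "turn": 0}, {"dx": 0.05, "dy": 0.0035, "dz": -0.002, "turn": 0}, {"dx": 0.056, "dy": 0.0035, "dz": -0.002, "turn": 0}, {"dx": 0.056, "dy": 0.0035, "dz": -0.002, "turn": 0}]'

```text
time_s: 14.75
eef_pos: [0.4839, -0.3833, 0.0085]
orientation: [3.061, 1.564, 0.155]
contact_force: [-0.6, 0.3, 0.9]
gripper_width: 0.0819
```

```bash
python3 w.py w16 .481 -.382 .015
```

```text
14.75 [ 0.84  0.49 -0.3   1.75  0.17  0.92 -0.86] [ 0.4839 -0.3833  0.0085] w 0.0819 F [-0.6  0.3  0.9]
shift to P [-0.0065 -0.0019  0.0025]
P px [[256.6 261.3]]
```

View pics/w16.png

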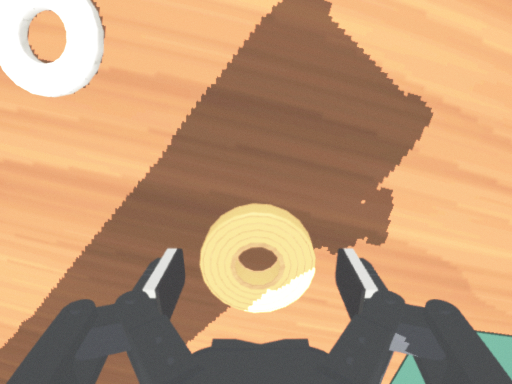

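Emit:
jog_arm --steps '[{"dx": 0.006, "dy": -0.001, "dz": 0, "turn": 0}, {"dx": 0.006, "dy": -0.001, "dz": 0, "turn": 0}, {"dx": 0.006, "dy": -0.001, "dz": 0, "turn": 0}]'

```text
time_s: 15.1
eef_pos: [0.4844, -0.3828, 0.0038]
orientation: [2.878, 1.562, -0.028]
contact_force: [-0.1, 0.7, 0.2]
gripper_width: 0.0821
```

Emit:
jog_arm --steps '[{"dx": 0, "dy": 0, "dz": 0, "turn": 0}, {"dx": 0, "dy": 0, "dz": 0, "turn": 0}, {"dx": 0, "dy": 0, "dz": 0, "turn": 0}, {"dx": 0, "dy": 0, "dz": 0, "turn": 0}, {"dx": 0, "dy": 0, "dz": 0, "turn": 0}, {"dx": 0, "dy": 0, "dz": 0, "turn": 0}]' --claw 1

```text
time_s: 15.7
eef_pos: [0.4847, -0.3832, 0.0055]
orientation: [2.773, 1.562, -0.133]
contact_force: [-4.4, 2.7, 14.1]
gripper_width: 0.0621
```

Emit:
jog_arm --steps '[{"dx": -0.03, "dy": 0, "dz": 0, "turn": 0}, {"dx": -0.07, "dy": 0, "dz": 0, "turn": 0}, {"dx": -0.11, "dy": 0, "dz": 0, "turn": 0}, {"dx": -0.15, "dy": 0, "dz": 0, "turn": 0}, {"dx": -0.18, "dy": 0, "dz": 0, "turn": 0}, {"dx": -0.18, "dy": 0, "dz": 0, "turn": 0}, {"dx": -0.18, "dy": 0, "dz": 0, "turn": 0}]'

```text
time_s: 16.4
eef_pos: [0.4832, -0.3832, 0.1861]
orientation: [2.692, 1.561, -0.214]
contact_force: [0.2, -0.4, -0.8]
gripper_width: 0.0614
```

```bash
python3 w.py w17 .564 .0925 .18;python3 -c "
import cv2;i=cv2.imread('pics/w17.png')[190:330,180:340];cv2.imwrite('pics/w17c.png',cv2.resize(i,None,fx=4,fy=4))"
```

```text
16.4 [ 0.87  0.31 -0.33  1.6   0.1   1.24 -0.81] [ 0.4832 -0.3832  0.1861] w 0.0614 F [ 0.2 -0.4 -0.8]
shift to P [ 0.0059 -0.4438 -0.1893]
P px [[750.6 359.7]]
```

View pics/w17c.png

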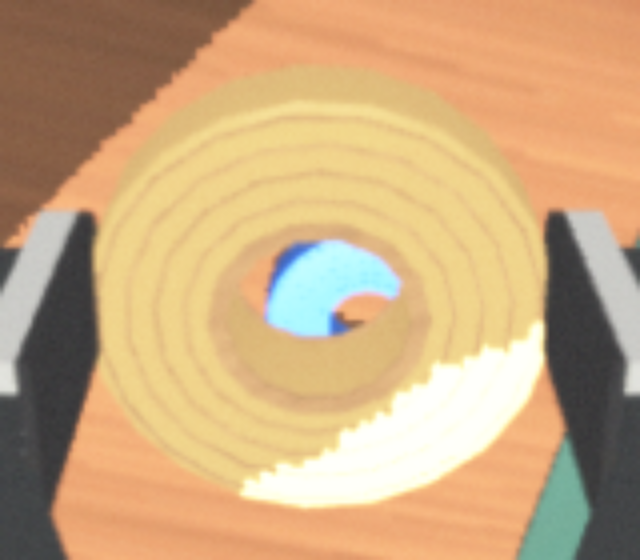

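```bash
sed -i 's/c=np.array(.*/c=np.array([.5635,.0925])/' g.py; python3 g.py 260 258 -.004|head -1; python3 g.py 261 266 -.012|head -1;python3 g.py 260.3 269 -.0095
```

```text
held at tool [-0.004  -0.      0.0019]
held at tool [-0.012   0.0005  0.002 ]
held at tool [-0.0095  0.0001  0.0055]
0.18 [ 0.0047 -0.4432 -0.195 ]
0.15 [ 0.0347 -0.4433 -0.1948]
0.085 [ 0.0997 -0.4434 -0.1944]
```

Emit:
jog_arm --steps '[{"dx": 0.005, "dy": -0.443, "dz": -0.193, "turn": 0}, {"dx": 0.005, "dy": -0.443, "dz": -0.193, "turn": 0}, {"dx": 0.005, "dy": -0.443, "dz": -0.193, "turn": 0}, {"dx": 0.005, "dy": -0.443, "dz": -0.193, "turn": 0}, {"dx": 0.005, "dy": -0.443, "dz": -0.193, "turn": 0}, {"dx": 0.005, "dy": -0.443, "dz": -0.193, "turn": 0}, {"dx": 0.005, "dy": -0.443, "dz": -0.193, "turn": 0}, {"dx": 0.005, "dy": -0.443, "dz": -0.193, "turn": 0}, {"dx": 0.005, "dy": -0.443, "dz": -0.193, "turn": 0}, {"dx": 0.005, "dy": -0.443, "dz": -0.193, "turn": 0}, {"dx": 0.005, "dy": -0.443, "dz": -0.193, "turn": 0}, {"dx": 0.005, "dy": -0.443, "dz": -0.193, "turn": 0}, {"dx": 0.005, "dy": -0.443, "dz": -0.193, "turn": 0}, {"dx": 0.025, "dy": -0.443, "dz": -0.193, "turn": 0}, {"dx": 0.04, "dy": -0.443, "dz": -0.193, "turn": 0}, {"dx": 0.04, "dy": -0.443, "dz": -0.193, "turn": 0}]'

```text
time_s: 18.2
eef_pos: [0.5657, 0.0914, 0.1422]
orientation: [2.716, 1.568, -0.192]
contact_force: [-0.7, 0.1, 0.1]
gripper_width: 0.0616
```

```bash
python3 w.py w18 .562 .0925 .136;python3 -c "
import cv2;i=cv2.imread('pics/w18.png')[190:330,180:340];cv2.imwrite('pics/w18c.png',cv2.resize(i,None,fx=4,fy=4))"
```

```text
18.2 [ 0.28  0.3  -0.62  1.74  0.19  1.15 -1.73] [0.5657 0.0914 0.1422] w 0.0616 F [-0.7  0.1  0.1]
shift to P [ 0.0062 -0.0019  0.0033]
P px [[256.9 250.9]]
```

View pics/w18c.png

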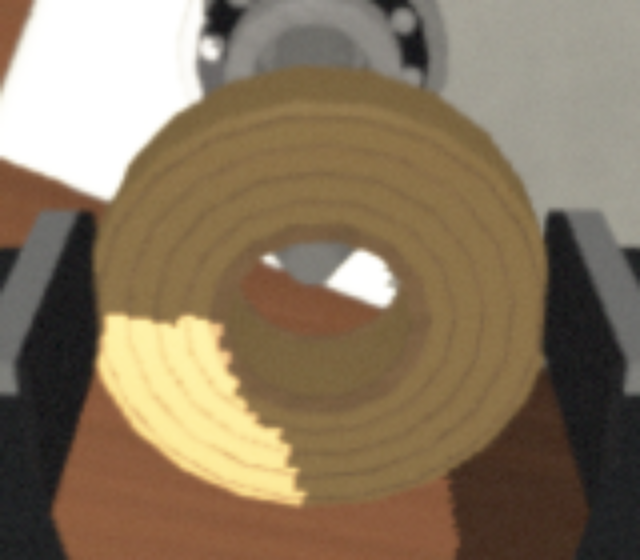

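Emit:
jog_arm --steps '[{"dx": 0.0, "dy": -0.0015, "dz": -0.0015, "turn": 0}, {"dx": 0.01, "dy": -0.0015, "dz": -0.0015, "turn": 0}, {"dx": 0.022, "dy": -0.0015, "dz": -0.0015, "turn": 0}, {"dx": 0.022, "dy": -0.0015, "dz": -0.0015, "turn": 0}]'

```text
time_s: 18.65
eef_pos: [0.5664, 0.0935, 0.1195]
orientation: [2.584, 1.569, -0.323]
contact_force: [-0.4, -0.3, -0.8]
gripper_width: 0.0618
```

```bash
python3 w.py w19 .562 .0925 .136;python3 -c "
import cv2;i=cv2.imread('pics/w19.png')[190:330,180:340];cv2.imwrite('pics/w19c.png',cv2.resize(i,None,fx=4,fy=4))"
```

```text
18.65 [ 0.27  0.33 -0.61  1.76  0.21  1.11 -1.74] [0.5664 0.0935 0.1195] w 0.0618 F [-0.4 -0.3 -0.8]
shift to P [-0.0165 -0.0001  0.0045]
P px [[260.  274.9]]
```

View pics/w19c.png

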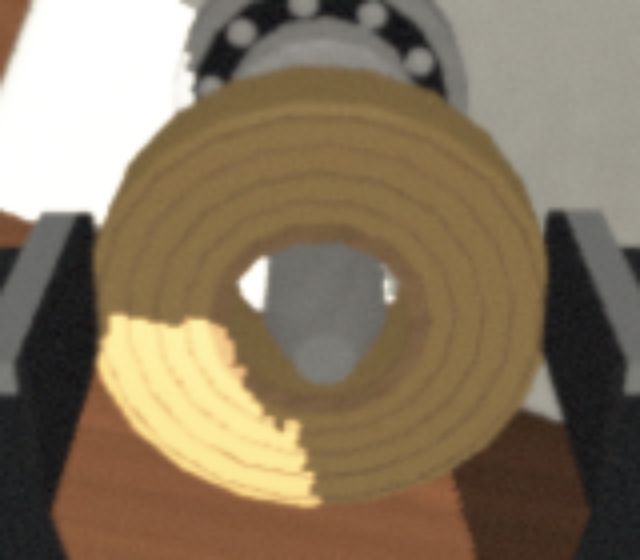

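Aligned and free of force; lower to z≈0.085 and release.

Emit:
jog_arm --steps '[{"dx": 0.012, "dy": 0, "dz": 0, "turn": 0}, {"dx": 0.024, "dy": 0, "dz": 0, "turn": 0}, {"dx": 0.035, "dy": 0, "dz": 0, "turn": 0}, {"dx": 0.035, "dy": 0, "dz": 0, "turn": 0}]'

```text
time_s: 19.1
eef_pos: [0.5655, 0.0933, 0.0831]
orientation: [0.364, 1.57, -2.544]
contact_force: [-0.8, -1.0, -1.7]
gripper_width: 0.0615
```

Emit:
jog_arm --steps '[{"dx": 0.0, "dy": 0, "dz": 0, "turn": 0}, {"dx": 0.0, "dy": 0, "dz": 0, "turn": 0}, {"dx": 0.0, "dy": 0, "dz": 0, "turn": 0}, {"dx": 0.0, "dy": 0, "dz": 0, "turn": 0}, {"dx": 0.0, "dy": 0, "dz": 0, "turn": 0}]' --claw -0.92

```text
time_s: 19.6
eef_pos: [0.5658, 0.0933, 0.0835]
orientation: [0.904, 1.57, -2.004]
contact_force: [1.1, 0.0, -0.3]
gripper_width: 0.0822
```

```bash
python3 w.py w20 .640 .329 .18
```

```text
19.6 [ 0.26  0.37 -0.6   1.8   0.24  1.05 -1.76] [0.5658 0.0933 0.0835] w 0.0822 F [ 1.1  0.  -0.3]
shift to P [-0.0967 -0.212  -0.1268]
P px [[7182.  2044.5]]
```

View pics/w20.png

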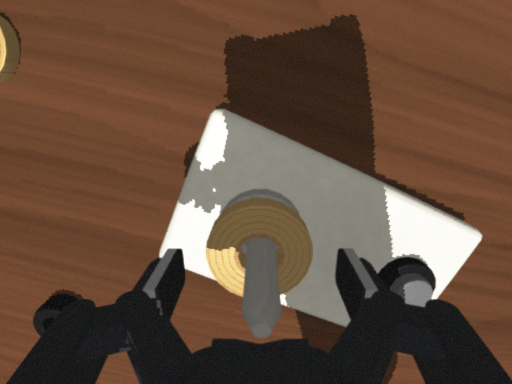

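```bash
python3 - <<'E'
from h import *
print(tool([.642,.328,.18]).round(4),tool([.642,.328,.065]).round(4))
E
```

```text
[-0.0968 -0.2105 -0.1286] [ 0.0182 -0.2106 -0.1287]
```

Emit:
jog_arm --steps '[{"dx": -0.05, "dy": 0, "dz": 0, "turn": 0}, {"dx": -0.097, "dy": 0, "dz": 0, "turn": 0}, {"dx": -0.097, "dy": -0.21, "dz": -0.129, "turn": 0}, {"dx": -0.097, "dy": -0.21, "dz": -0.129, "turn": 0}, {"dx": -0.097, "dy": -0.21, "dz": -0.129, "turn": 0}, {"dx": -0.097, "dy": -0.21, "dz": -0.129, "turn": 0}, {"dx": -0.097, "dy": -0.21, "dz": -0.129, "turn": 0}, {"dx": -0.097, "dy": -0.21, "dz": -0.129, "turn": 0}, {"dx": -0.097, "dy": -0.21, "dz": -0.129, "turn": 0}, {"dx": -0.05, "dy": -0.21, "dz": -0.129, "turn": 0}, {"dx": -0.01, "dy": -0.21, "dz": -0.129, "turn": 0}, {"dx": 0.018, "dy": -0.21, "dz": -0.129, "turn": 0}, {"dx": 0.018, "dy": -0.21, "dz": -0.129, "turn": 0}]' --claw -0.6

```text
time_s: 20.95
eef_pos: [0.6408, 0.3235, 0.0607]
orientation: [0.466, 1.563, -2.444]
contact_force: [0.0, -1.0, 0.4]
gripper_width: 0.0683
```

```bash
python3 w.py w21 .642 .328 .015
```

```text
20.95 [-0.13  0.68 -0.6   1.42  0.4   1.18 -2.12] [0.6408 0.3235 0.0607] w 0.0683 F [ 0.  -1.   0.4]
shift to P [ 0.0457 -0.0042 -0.0026]
P px [[254.1 215.8]]
```

View pics/w21.png

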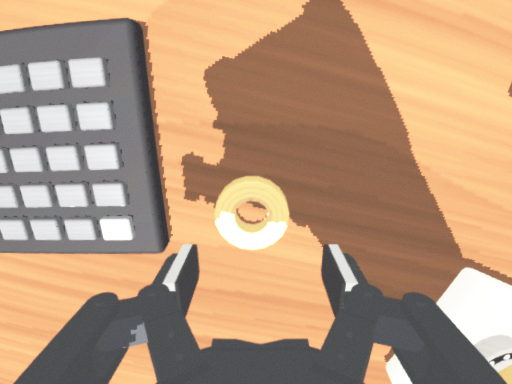

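```bash
python3 - <<'E'
from h import *
d=cam("wrist")
for uv in [(168,250),(160,200)]:
  for z in(0,.02): print(uv,z,tool(ray(d,[uv],z)[0]).round(4))
print(tool(ray(d,[(251.5,212)],.015)[0]).round(4))
E
```

```text
(168, 250) 0 [ 0.0662 -0.0756  0.0378]
(168, 250) 0.02 [ 0.0462 -0.0682  0.0262]
(160, 200) 0 [ 0.0662 -0.077  -0.0067]
(160, 200) 0.02 [ 0.0462 -0.0695 -0.014 ]
[ 0.0512 -0.0051 -0.0028]
```

Emit:
jog_arm --steps '[{"dx": 0.03, "dy": -0.0052, "dz": -0.001, "turn": 0}, {"dx": 0.05, "dy": -0.0052, "dz": -0.001, "turn": 0}, {"dx": 0.056, "dy": -0.0052, "dz": -0.001, "turn": 0}, {"dx": 0.056, "dy": -0.0052, "dz": -0.001, "turn": 0}]'

```text
time_s: 21.45
eef_pos: [0.6427, 0.3309, 0.01]
orientation: [0.851, 1.569, -2.058]
contact_force: [0.3, -0.0, 0.1]
gripper_width: 0.0681
```

Emit:
jog_arm --steps '[{"dx": 0, "dy": 0, "dz": 0, "turn": 0}, {"dx": 0, "dy": 0, "dz": 0, "turn": 0}, {"dx": 0, "dy": 0, "dz": 0, "turn": 0}, {"dx": 0, "dy": 0, "dz": 0, "turn": 0}, {"dx": 0, "dy": 0, "dz": 0, "turn": 0}, {"dx": 0, "dy": 0, "dz": 0, "turn": 0}]' --claw 1

```text
time_s: 22.05
eef_pos: [0.6449, 0.3345, 0.0147]
orientation: [-2.705, 1.564, 0.67]
contact_force: [0.1, 3.3, 12.6]
gripper_width: 0.0006
```

Emit:
jog_arm --steps '[{"dx": -0.03, "dy": 0, "dz": 0, "turn": 0}, {"dx": -0.07, "dy": 0, "dz": 0, "turn": 0}, {"dx": -0.11, "dy": 0, "dz": 0, "turn": 0}, {"dx": -0.15, "dy": 0, "dz": 0, "turn": 0}, {"dx": -0.175, "dy": 0, "dz": 0, "turn": 0}, {"dx": -0.175, "dy": 0, "dz": 0, "turn": 0}, {"dx": -0.175, "dy": 0, "dz": 0, "turn": 0}]'

```text
time_s: 22.75
eef_pos: [0.6443, 0.334, 0.1912]
orientation: [-2.771, 1.562, 0.604]
contact_force: [0.5, -0.3, -0.9]
gripper_width: -0.0002
```

```bash
python3 w.py w22 .562 .0925 .18;python3 -c "
import cv2;i=cv2.imread('pics/w22.png')[190:330,180:340];cv2.imwrite('pics/w22c.png',cv2.resize(i,None,fx=4,fy=4))"
```

```text
22.75 [-0.13  0.58 -0.64  1.28  0.34  1.38 -2.09] [0.6443 0.334  0.1912] w -0.0002 F [ 0.5 -0.3 -0.9]
shift to P [0.0093 0.216  0.1359]
P px [[513.3 380.2]]
```

View pics/w22c.png

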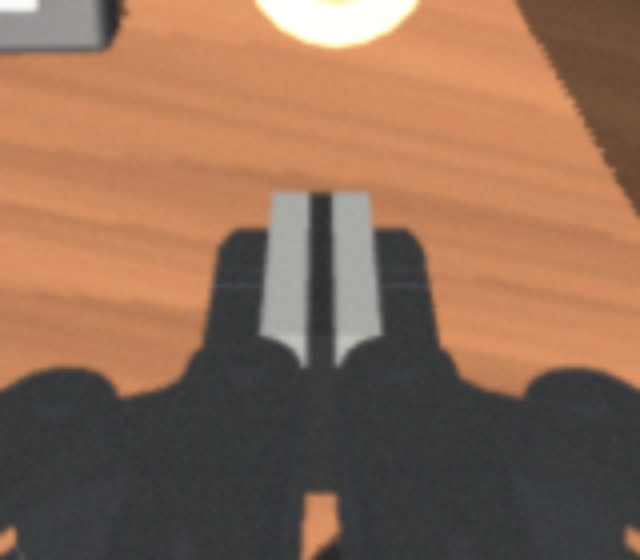

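View pics/w22.png

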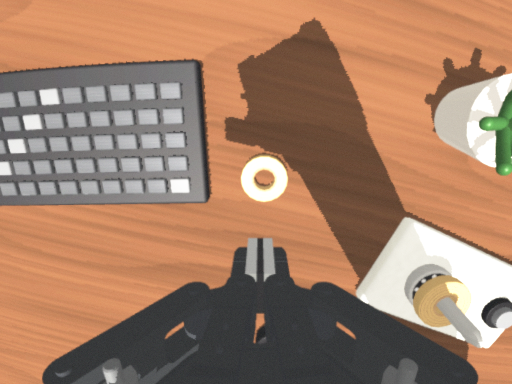

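```bash
python3 - <<'E'
from h import *
s=cam("scene");crop(s,330,215,160,5,"pics/s22.png")
E
```

```text
pics/s22.png off 250 155
```

View pics/s22.png

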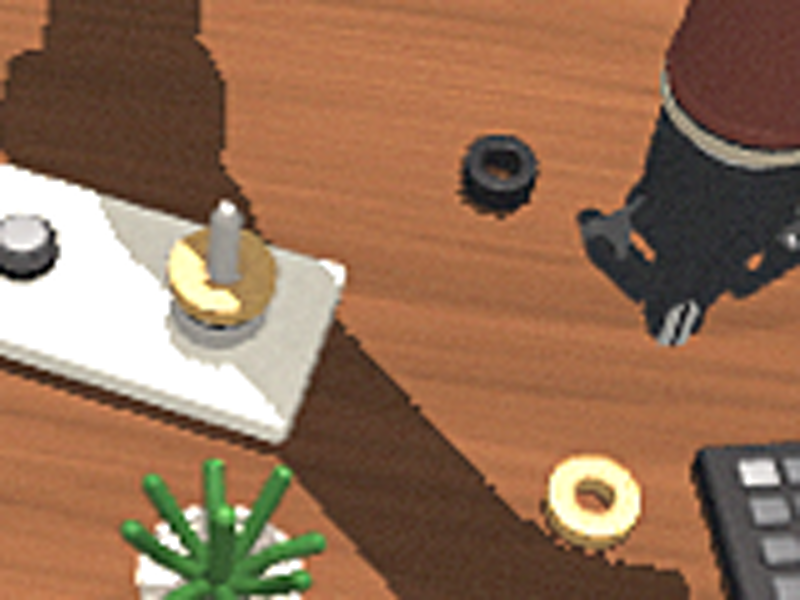

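```bash
python3 - <<'E'
from h import *
d=cam("wrist")
p=ray(d,[(264.5,179)],.015)[0];print(p,tool([*p[:2],.065]).round(4))
E
```

```text
[0.64005676 0.32742283 0.015     ] [0.1234 0.0052 0.0053]
```

Emit:
jog_arm --steps '[{"dx": 0.04, "dy": 0.004, "dz": 0.004, "turn": 0}, {"dx": 0.08, "dy": 0.004, "dz": 0.004, "turn": 0}, {"dx": 0.12, "dy": 0.004, "dz": 0.004, "turn": 0}, {"dx": 0.135, "dy": 0.004, "dz": 0.004, "turn": 0}, {"dx": 0.135, "dy": 0.004, "dz": 0.004, "turn": 0}, {"dx": 0.135, "dy": 0.004, "dz": 0.004, "turn": 0}]' --claw -0.6

```text
time_s: 23.5
eef_pos: [0.6416, 0.3295, 0.0548]
orientation: [-2.638, 1.564, 0.737]
contact_force: [-0.1, 0.5, 1.0]
gripper_width: 0.0684
```

```bash
python3 w.py w23 .640 .328 .015
```

```text
23.5 [-0.13  0.68 -0.61  1.43  0.4   1.15 -2.13] [0.6416 0.3295 0.0548] w 0.0684 F [-0.1  0.5  1. ]
shift to P [0.0398 0.0013 0.0022]
P px [[261.8 225.3]]
```

View pics/w23.png

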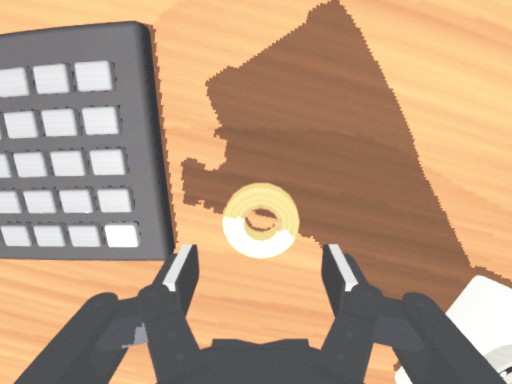

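Emit:
jog_arm --steps '[{"dx": 0.03, "dy": 0, "dz": 0, "turn": 0}, {"dx": 0.045, "dy": 0, "dz": 0, "turn": 0}, {"dx": 0.053, "dy": 0, "dz": 0, "turn": 0}, {"dx": 0.053, "dy": 0, "dz": 0, "turn": 0}, {"dx": 0.053, "dy": 0, "dz": 0, "turn": 0}, {"dx": 0.053, "dy": 0, "dz": 0, "turn": 0}]'

```text
time_s: 24.15
eef_pos: [0.643, 0.3306, 0.004]
orientation: [-2.724, 1.561, 0.65]
contact_force: [0.9, -0.6, -0.0]
gripper_width: 0.0687
```

Emit:
jog_arm --steps '[{"dx": 0.002, "dy": 0, "dz": 0, "turn": 0}, {"dx": 0.002, "dy": 0, "dz": 0, "turn": 0}, {"dx": 0.002, "dy": 0, "dz": 0, "turn": 0}, {"dx": 0.002, "dy": 0, "dz": 0, "turn": 0}, {"dx": 0.002, "dy": 0, "dz": 0, "turn": 0}, {"dx": 0.002, "dy": 0, "dz": 0, "turn": 0}]' --claw 1

```text
time_s: 24.75
eef_pos: [0.6438, 0.3312, 0.0037]
orientation: [-2.757, 1.559, 0.618]
contact_force: [-0.5, -0.8, 6.1]
gripper_width: 0.0515
```

```bash
python3 w.py w24 .562 .0925 .18
```

```text
24.75 [-0.14  0.73 -0.58  1.46  0.43  1.07 -2.15] [0.6438 0.3312 0.0037] w 0.0515 F [-0.5 -0.8  6.1]
shift to P [-0.1788  0.2125  0.1328]
P px [[-7460.5 -7636.7]]
```

View pics/w24.png

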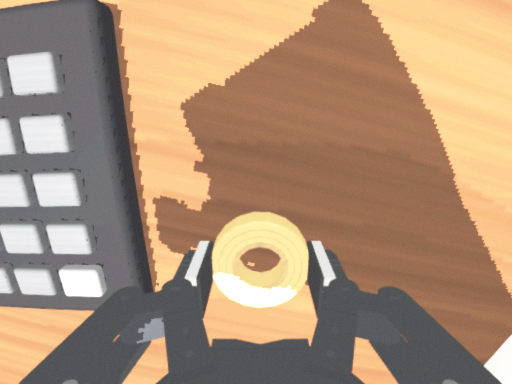

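Emit:
jog_arm --steps '[{"dx": -0.03, "dy": 0, "dz": 0, "turn": 0}, {"dx": -0.07, "dy": 0, "dz": 0, "turn": 0}, {"dx": -0.11, "dy": 0, "dz": 0, "turn": 0}, {"dx": -0.15, "dy": 0, "dz": 0, "turn": 0}, {"dx": -0.18, "dy": 0, "dz": 0, "turn": 0}, {"dx": -0.18, "dy": 0, "dz": 0, "turn": 0}, {"dx": -0.18, "dy": 0, "dz": 0, "turn": 0}]'

```text
time_s: 25.5
eef_pos: [0.6423, 0.3301, 0.1845]
orientation: [-2.796, 1.557, 0.579]
contact_force: [-0.5, -0.7, -1.4]
gripper_width: 0.0516
```

```bash
python3 w.py w25 .562 .0925 .18;python3 -c "
import cv2;i=cv2.imread('pics/w25.png')[190:330,180:340];cv2.imwrite('pics/w25c.png',cv2.resize(i,None,fx=4,fy=4))"
sed -i 's/c=np.array(.*/c=np.array([.562,.0925])/' g.py
```

```text
25.5 [-0.12  0.58 -0.64  1.31  0.34  1.35 -2.09] [0.6423 0.3301 0.1845] w 0.0516 F [-0.5 -0.7 -1.4]
shift to P [0.0019 0.2127 0.1331]
P px [[517.2 385.6]]
```

View pics/w25c.png

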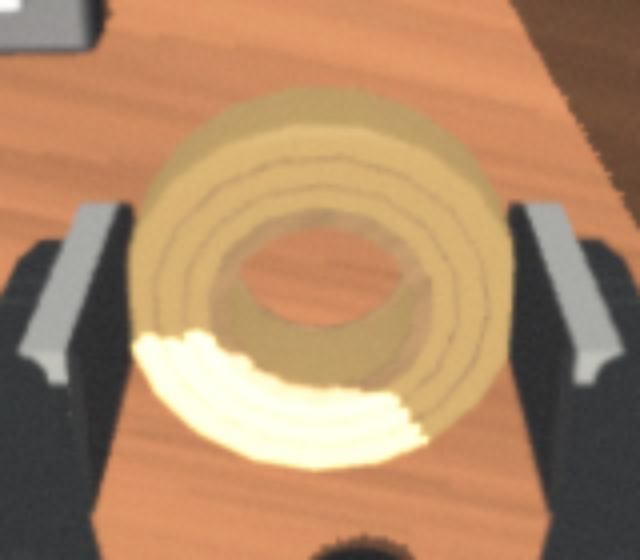

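```bash
python3 g.py 260 264.5 -.0113
```

```text
held at tool [-0.0113 -0.      0.0015]
0.18 [0.0003 0.2122 0.1307]
0.15 [0.0303 0.2123 0.131 ]
0.085 [0.0953 0.2126 0.1316]
```

Emit:
jog_arm --steps '[{"dx": 0.0, "dy": 0.212, "dz": 0.131, "turn": 0}, {"dx": 0.0, "dy": 0.212, "dz": 0.131, "turn": 0}, {"dx": 0.0, "dy": 0.212, "dz": 0.131, "turn": 0}, {"dx": 0.0, "dy": 0.212, "dz": 0.131, "turn": 0}, {"dx": 0.0, "dy": 0.212, "dz": 0.131, "turn": 0}, {"dx": 0.0, "dy": 0.212, "dz": 0.131, "turn": 0}, {"dx": 0.0, "dy": 0.212, "dz": 0.131, "turn": 0}, {"dx": 0.0, "dy": 0.212, "dz": 0.131, "turn": 0}, {"dx": 0.02, "dy": 0.212, "dz": 0.131, "turn": 0}, {"dx": 0.04, "dy": 0.212, "dz": 0.131, "turn": 0}, {"dx": 0.04, "dy": 0.212, "dz": 0.131, "turn": 0}, {"dx": 0.04, "dy": 0.212, "dz": 0.131, "turn": 0}]'

```text
time_s: 26.8
eef_pos: [0.5632, 0.0946, 0.1401]
orientation: [-2.621, 1.561, 0.756]
contact_force: [-0.2, 0.5, 0.3]
gripper_width: 0.0518
```

```bash
python3 w.py w26 .562 .0925 .136;python3 -c "
import cv2;i=cv2.imread('pics/w26.png')[190:330,180:340];cv2.imwrite('pics/w26c.png',cv2.resize(i,None,fx=4,fy=4))"
```

```text
26.8 [ 0.31  0.3  -0.65  1.75  0.19  1.14 -1.73] [0.5632 0.0946 0.1401] w 0.0518 F [-0.2  0.5  0.3]
shift to P [0.0041 0.0018 0.0017]
P px [[263.1 250.3]]
```

View pics/w26c.png

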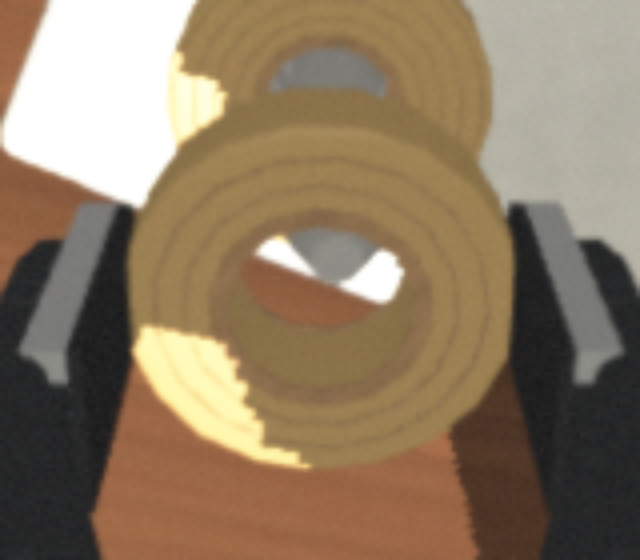

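Emit:
jog_arm --steps '[{"dx": 0.0, "dy": 0.0015, "dz": -0.0005, "turn": 0}, {"dx": 0.01, "dy": 0.0015, "dz": -0.0005, "turn": 0}, {"dx": 0.022, "dy": 0.0015, "dz": -0.0005, "turn": 0}, {"dx": 0.022, "dy": 0.0015, "dz": -0.0005, "turn": 0}]'

```text
time_s: 27.25
eef_pos: [0.5635, 0.0928, 0.1167]
orientation: [-2.517, 1.563, 0.859]
contact_force: [-0.2, 0.4, -1.1]
gripper_width: 0.0515
```

```bash
python3 w.py w27 .562 .0925 .136;python3 -c "
import cv2;i=cv2.imread('pics/w27.png')[190:330,180:340];cv2.imwrite('pics/w27c.png',cv2.resize(i,None,fx=4,fy=4))"
```

```text
27.25 [ 0.3   0.33 -0.64  1.78  0.21  1.1  -1.74] [0.5635 0.0928 0.1167] w 0.0515 F [-0.2  0.4 -1.1]
shift to P [-0.0193 -0.0002  0.0014]
P px [[259.8 273.1]]
```

View pics/w27c.png

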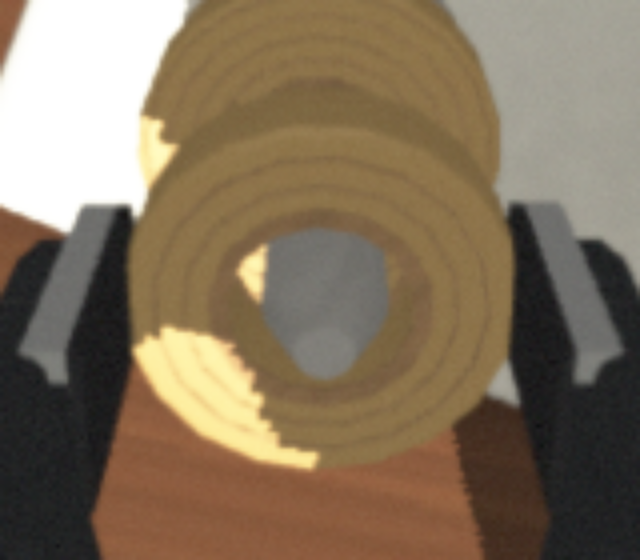

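Emit:
jog_arm --steps '[{"dx": 0.012, "dy": 0, "dz": 0, "turn": 0}, {"dx": 0.025, "dy": 0, "dz": 0, "turn": 0}, {"dx": 0.025, "dy": 0, "dz": 0, "turn": 0}, {"dx": 0.025, "dy": 0, "dz": 0, "turn": 0}]'

```text
time_s: 27.7
eef_pos: [0.5637, 0.0931, 0.092]
orientation: [-2.471, 1.563, 0.905]
contact_force: [-0.0, 0.4, 0.1]
gripper_width: 0.0517
```

Emit:
jog_arm --steps '[{"dx": 0.0, "dy": 0, "dz": 0, "turn": 0}, {"dx": 0.0, "dy": 0, "dz": 0, "turn": 0}, {"dx": 0.0, "dy": 0, "dz": 0, "turn": 0}, {"dx": 0.0, "dy": 0, "dz": 0, "turn": 0}, {"dx": 0.0, "dy": 0, "dz": 0, "turn": 0}]' --claw -0.7

```text
time_s: 28.2
eef_pos: [0.5638, 0.0931, 0.0921]
orientation: [-2.495, 1.563, 0.881]
contact_force: [0.3, -0.5, 0.9]
gripper_width: 0.0726
```

```bash
python3 w.py w28 .574 -.253 .18; python3 - <<'E'
from h import *
t=cam("top");crop(t,330,230,200,4,"pics/t28.png");s=cam("scene");crop(s,240,210,200,4,"pics/s28.png")
E
```

```text
28.2 [ 0.29  0.36 -0.63  1.8   0.23  1.06 -1.76] [0.5638 0.0931 0.0921] w 0.0726 F [ 0.3 -0.5  0.9]
shift to P [-0.09    0.3386  0.07  ]
P px [[294.8 208.1]]
pics/t28.png off 230 155
pics/s28.png off 140 135
```

View pics/w28.png

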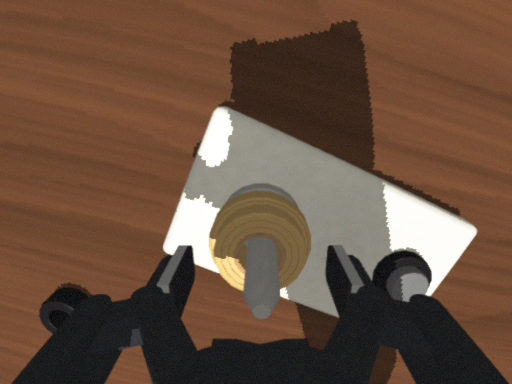

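View pics/s28.png

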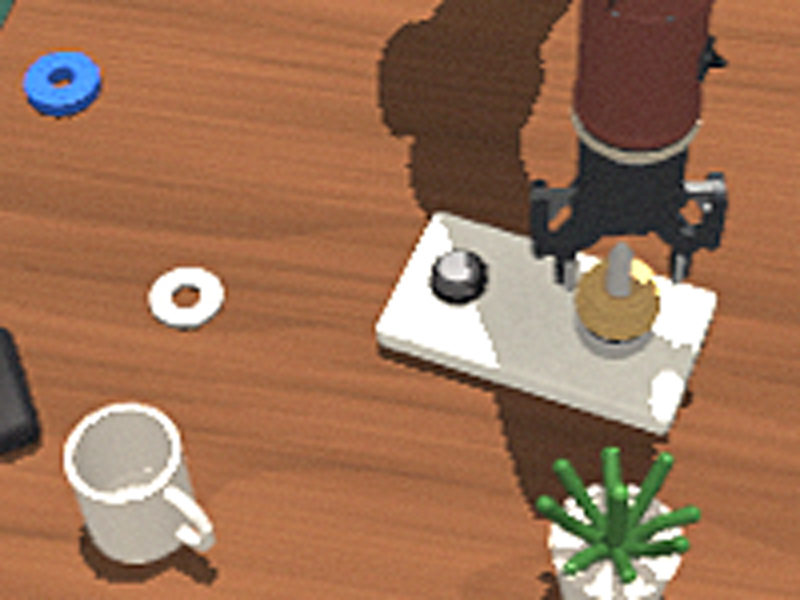

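```bash
python3 - <<'E'
from h import *
print(tool([.573,-.2525,.18]).round(4),tool([.573,-.2525,.06]).round(4))
E
```

```text
[-0.0901  0.3379  0.0708] [0.0299 0.3385 0.0716]
```

Emit:
jog_arm --steps '[{"dx": -0.05, "dy": 0, "dz": 0, "turn": 0}, {"dx": -0.09, "dy": 0, "dz": 0, "turn": 0}, {"dx": -0.09, "dy": 0.338, "dz": 0.0715, "turn": 0}, {"dx": -0.09, "dy": 0.338, "dz": 0.0715, "turn": 0}, {"dx": -0.09, "dy": 0.338, "dz": 0.0715, "turn": 0}, {"dx": -0.09, "dy": 0.338, "dz": 0.0715, "turn": 0}, {"dx": -0.09, "dy": 0.338, "dz": 0.0715, "turn": 0}, {"dx": -0.09, "dy": 0.338, "dz": 0.0715, "turn": 0}, {"dx": -0.09, "dy": 0.338, "dz": 0.0715, "turn": 0}, {"dx": -0.09, "dy": 0.338, "dz": 0.0715, "turn": 0}, {"dx": -0.09, "dy": 0.338, "dz": 0.0715, "turn": 0}, {"dx": -0.05, "dy": 0.338, "dz": 0.0715, "turn": 0}, {"dx": 0.0, "dy": 0.338, "dz": 0.0715, "turn": 0}, {"dx": 0.03, "dy": 0.338, "dz": 0.0715, "turn": 0}, {"dx": 0.03, "dy": 0.338, "dz": 0.0715, "turn": 0}, {"dx": 0.03, "dy": 0.338, "dz": 0.0715, "turn": 0}]'

```text
time_s: 29.95
eef_pos: [0.5736, -0.2506, 0.0608]
orientation: [-2.458, 1.562, 0.92]
contact_force: [-0.7, 0.3, 0.8]
gripper_width: 0.0728
```

```bash
python3 w.py w29 .573 -.2525 .008
```

```text
29.95 [ 0.7   0.46 -0.44  1.69  0.22  1.03 -1.15] [ 0.5736 -0.2506  0.0608] w 0.0728 F [-0.7  0.3  0.8]
shift to P [0.0528 0.002  0.0014]
P px [[262.6 216.9]]
```

View pics/w29.png

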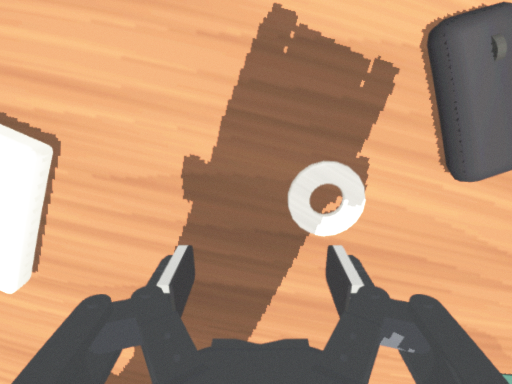

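```bash
python3 - <<'E'
from h import *
d=cam("wrist")
p=ray(d,[(326,199)],.008)[0];print(p,tool([*p[:2],.045]).round(4))
for uv in [(455,178),(440,120)]: print(tool(ray(d,[uv],.01)[0]).round(4))
t=cam("top");crop(t,350,190,120,6,"pics/t29.png")
E
```

```text
[ 0.59841792 -0.29551429  0.008     ] [ 0.0175  0.0481 -0.0127]
[ 0.0524  0.1431 -0.0295]
[ 0.0528  0.1234 -0.0708]
pics/t29.png off 290 145
```

Emit:
jog_arm --steps '[{"dx": 0.0, "dy": 0.0485, "dz": -0.011, "turn": 0}, {"dx": 0.0, "dy": 0.0485, "dz": -0.011, "turn": 0}, {"dx": 0.015, "dy": 0.0485, "dz": -0.011, "turn": 0}, {"dx": 0.03, "dy": 0.0485, "dz": -0.011, "turn": 0}, {"dx": 0.03, "dy": 0.0485, "dz": -0.011, "turn": 0}]'

```text
time_s: 30.6
eef_pos: [0.5951, -0.2947, 0.0296]
orientation: [-2.389, 1.562, 0.989]
contact_force: [-0.0, 0.2, -0.3]
gripper_width: 0.0726
```

```bash
python3 w.py w30 .597 -.2955 .008
```

```text
30.6 [ 0.71  0.56 -0.42  1.61  0.25  1.02 -1.11] [ 0.5951 -0.2947  0.0296] w 0.0726 F [-0.   0.2 -0.3]
shift to P [ 0.0216  0.0013 -0.0015]
P px [[262.1 232.2]]
```

View pics/w30.png

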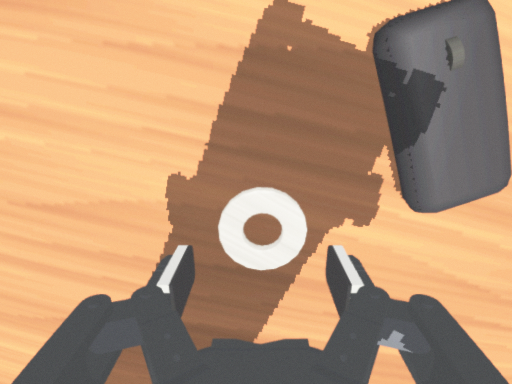

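Emit:
jog_arm --steps '[{"dx": 0.015, "dy": 0.0015, "dz": -0.002, "turn": 0}, {"dx": 0.025, "dy": 0.0015, "dz": -0.002, "turn": 0}, {"dx": 0.03, "dy": 0.0015, "dz": -0.002, "turn": 0}, {"dx": 0.031, "dy": 0.0015, "dz": -0.002, "turn": 0}, {"dx": 0.031, "dy": 0.0015, "dz": -0.002, "turn": 0}, {"dx": 0.031, "dy": 0.0015, "dz": -0.002, "turn": 0}]'

```text
time_s: 31.25
eef_pos: [0.5986, -0.2959, 0.0004]
orientation: [-2.62, 1.562, 0.758]
contact_force: [0.1, -0.2, -0.0]
gripper_width: 0.0729
```

```bash
python3 w.py w31 .597 -.2955 .008
```

```text
31.25 [ 0.7   0.6  -0.4   1.62  0.26  0.97 -1.12] [ 5.986e-01 -2.959e-01  4.000e-04] w 0.0729 F [ 0.1 -0.2 -0. ]
shift to P [-0.0077 -0.0008  0.0014]
P px [[258.5 260.7]]
```

View pics/w31.png

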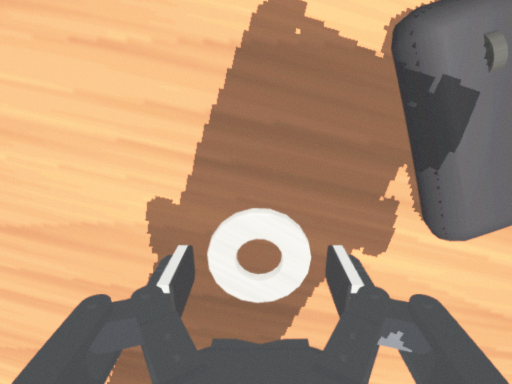

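Emit:
jog_arm --steps '[{"dx": 0.003, "dy": 0, "dz": 0, "turn": 0}, {"dx": 0.003, "dy": 0, "dz": 0, "turn": 0}, {"dx": 0.003, "dy": 0, "dz": 0, "turn": 0}]'

```text
time_s: 31.6
eef_pos: [0.5986, -0.2959, -0.0026]
orientation: [-2.621, 1.562, 0.757]
contact_force: [-0.1, 0.4, -0.6]
gripper_width: 0.0731
```

Emit:
jog_arm --steps '[{"dx": 0.0, "dy": 0, "dz": 0, "turn": 0}, {"dx": 0.0, "dy": 0, "dz": 0, "turn": 0}, {"dx": 0.0, "dy": 0, "dz": 0, "turn": 0}, {"dx": 0.0, "dy": 0, "dz": 0, "turn": 0}, {"dx": 0.0, "dy": 0, "dz": 0, "turn": 0}, {"dx": 0.0, "dy": 0, "dz": 0, "turn": 0}]' --claw 1

```text
time_s: 32.2
eef_pos: [0.5988, -0.2961, -0.0016]
orientation: [-2.699, 1.562, 0.679]
contact_force: [-2.8, 1.2, 8.0]
gripper_width: 0.0551
```

Emit:
jog_arm --steps '[{"dx": -0.02, "dy": 0, "dz": 0, "turn": 0}, {"dx": -0.04, "dy": 0, "dz": 0, "turn": 0}, {"dx": -0.04, "dy": 0, "dz": 0, "turn": 0}, {"dx": -0.04, "dy": 0, "dz": 0, "turn": 0}]'

```text
time_s: 32.6
eef_pos: [0.5986, -0.2964, 0.0383]
orientation: [-2.752, 1.562, 0.626]
contact_force: [0.4, 0.4, -1.6]
gripper_width: 0.0548
```

```bash
python3 w.py w32 .562 .0925 .18
```

```text
32.6 [ 0.71  0.56 -0.42  1.6   0.24  1.03 -1.11] [ 0.5986 -0.2964  0.0383] w 0.0548 F [ 0.4  0.4 -1.6]
shift to P [-0.1398 -0.3871 -0.0567]
P px [[1151381.1  -70225.9]]
```

View pics/w32.png

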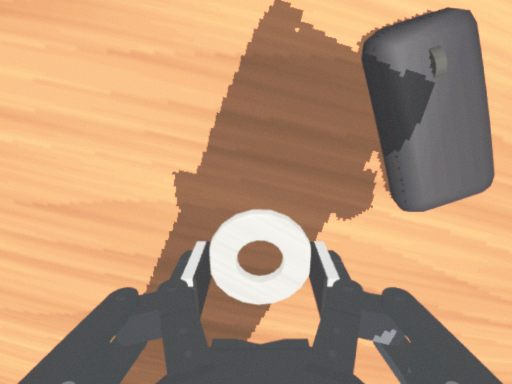

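```bash
python3 g.py 260.5 257.5 -.0096
```

```text
held at tool [-0.0096  0.0002 -0.0018]
0.18 [-0.1405 -0.387  -0.0554]
0.15 [-0.1105 -0.3869 -0.0552]
0.085 [-0.0455 -0.3866 -0.0547]
```

Emit:
jog_arm --steps '[{"dx": -0.04, "dy": 0, "dz": 0, "turn": 0}, {"dx": -0.08, "dy": 0, "dz": 0, "turn": 0}, {"dx": -0.12, "dy": 0, "dz": 0, "turn": 0}, {"dx": -0.15, "dy": 0, "dz": 0, "turn": 0}, {"dx": -0.15, "dy": 0, "dz": 0, "turn": 0}, {"dx": -0.15, "dy": 0, "dz": 0, "turn": 0}]'

```text
time_s: 33.3
eef_pos: [0.5968, -0.297, 0.1865]
orientation: [-2.486, 1.563, 0.892]
contact_force: [-0.1, 0.4, -1.5]
gripper_width: 0.0545
```

```bash
python3 g.py 260.5 257.5 -.0096; python3 w.py w33 .562 .0925 .18;python3 -c "
import cv2;i=cv2.imread('pics/w33.png')[190:330,180:340];cv2.imwrite('pics/w33c.png',cv2.resize(i,None,fx=4,fy=4))"
```

```text
held at tool [-0.0096  0.0002 -0.0018]
0.18 [ 0.0081 -0.3867 -0.056 ]
0.15 [ 0.0381 -0.3865 -0.0559]
0.085 [ 0.1031 -0.3861 -0.0556]
33.35 [ 0.73  0.43 -0.44  1.46  0.18  1.29 -1.06] [ 0.5962 -0.2968  0.1854] w 0.0543 F [ 0.4  0.3 -2.1]
shift to P [ 0.0081 -0.3865 -0.0579]
P px [[-121.6  170. ]]
```

View pics/w33c.png

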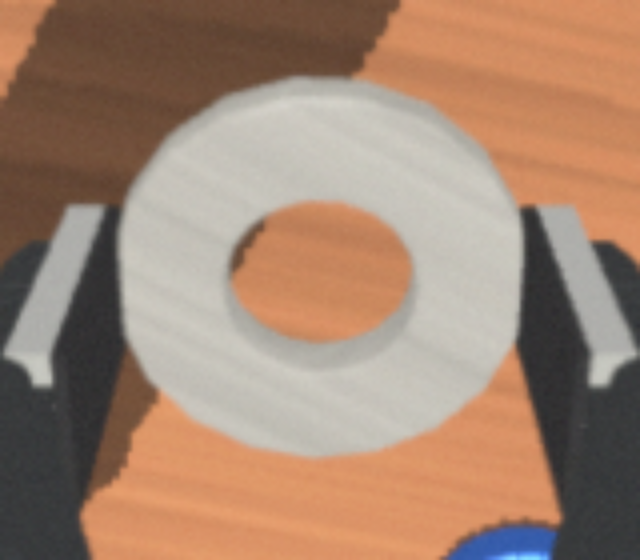

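Emit:
jog_arm --steps '[{"dx": 0.005, "dy": -0.3865, "dz": -0.0575, "turn": 0}, {"dx": 0.005, "dy": -0.3865, "dz": -0.0575, "turn": 0}, {"dx": 0.005, "dy": -0.3865, "dz": -0.0575, "turn": 0}, {"dx": 0.005, "dy": -0.3865, "dz": -0.0575, "turn": 0}, {"dx": 0.005, "dy": -0.3865, "dz": -0.0575, "turn": 0}, {"dx": 0.005, "dy": -0.3865, "dz": -0.0575, "turn": 0}, {"dx": 0.005, "dy": -0.3865, "dz": -0.0575, "turn": 0}, {"dx": 0.005, "dy": -0.3865, "dz": -0.0575, "turn": 0}, {"dx": 0.005, "dy": -0.3865, "dz": -0.0575, "turn": 0}, {"dx": 0.005, "dy": -0.3865, "dz": -0.0575, "turn": 0}, {"dx": 0.005, "dy": -0.3865, "dz": -0.0575, "turn": 0}, {"dx": 0.025, "dy": -0.3865, "dz": -0.0575, "turn": 0}, {"dx": 0.04, "dy": -0.3865, "dz": -0.0575, "turn": 0}, {"dx": 0.04, "dy": -0.3865, "dz": -0.0575, "turn": 0}, {"dx": 0.04, "dy": -0.3865, "dz": -0.0575, "turn": 0}]'

```text
time_s: 34.9
eef_pos: [0.5613, 0.092, 0.1476]
orientation: [-1.993, 1.563, 1.384]
contact_force: [-0.4, 0.6, -1.6]
gripper_width: 0.0547
```

```bash
python3 w.py w34 .562 .0925 .136;python3 -c "
import cv2;i=cv2.imread('pics/w34.png')[190:330,180:340];cv2.imwrite('pics/w34c.png',cv2.resize(i,None,fx=4,fy=4))"
```

```text
34.9 [ 0.31  0.29 -0.64  1.75  0.18  1.16 -1.72] [0.5613 0.092  0.1476] w 0.0547 F [-0.4  0.6 -1.6]
shift to P [ 0.0116 -0.0002 -0.0007]
P px [[259.7 240.6]]
```

View pics/w34c.png

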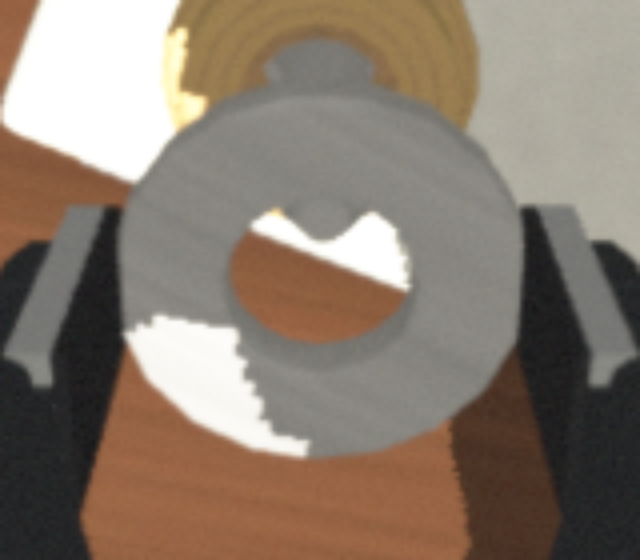

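Emit:
jog_arm --steps '[{"dx": 0.01, "dy": 0, "dz": -0.001, "turn": 0}, {"dx": 0.02, "dy": 0, "dz": -0.001, "turn": 0}, {"dx": 0.03, "dy": 0, "dz": -0.001, "turn": 0}, {"dx": 0.03, "dy": 0, "dz": -0.001, "turn": 0}]'

```text
time_s: 35.35
eef_pos: [0.5616, 0.0926, 0.1162]
orientation: [-1.769, 1.563, 1.609]
contact_force: [0.1, 0.3, -1.8]
gripper_width: 0.0549
```

```bash
python3 w.py w35 .562 .0925 .136;python3 -c "
import cv2;i=cv2.imread('pics/w35.png')[190:330,180:340];cv2.imwrite('pics/w35c.png',cv2.resize(i,None,fx=4,fy=4))"
```

```text
35.35 [ 0.3   0.33 -0.64  1.78  0.21  1.1  -1.74] [0.5616 0.0926 0.1162] w 0.0549 F [ 0.1  0.3 -1.8]
shift to P [-0.0198  0.     -0.0004]
P px [[260.1 270.7]]
```

View pics/w35c.png

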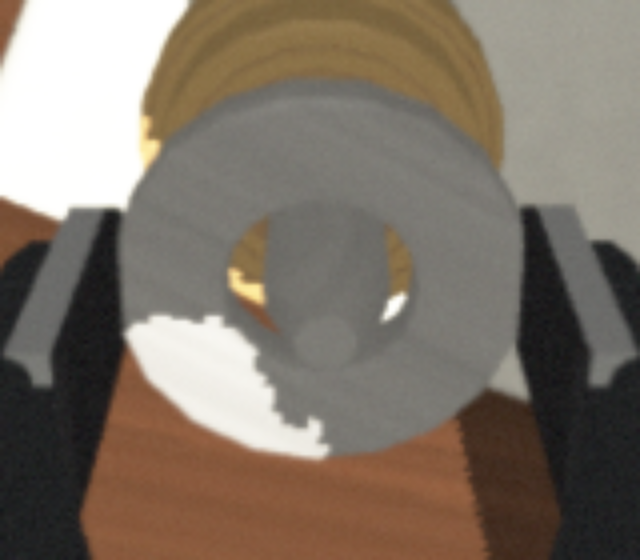

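Emit:
jog_arm --steps '[{"dx": 0.009, "dy": 0, "dz": -0.0005, "turn": 0}, {"dx": 0.018, "dy": 0, "dz": -0.0005, "turn": 0}, {"dx": 0.018, "dy": 0, "dz": -0.0005, "turn": 0}]'

```text
time_s: 35.7
eef_pos: [0.5617, 0.0928, 0.0975]
orientation: [-1.604, 1.563, 1.774]
contact_force: [0.2, -1.0, -1.6]
gripper_width: 0.0544
```

Emit:
jog_arm --steps '[{"dx": 0.0, "dy": 0, "dz": 0, "turn": 0}, {"dx": 0.0, "dy": 0, "dz": 0, "turn": 0}, {"dx": 0.0, "dy": 0, "dz": 0, "turn": 0}, {"dx": 0.0, "dy": 0, "dz": 0, "turn": 0}, {"dx": 0.0, "dy": 0, "dz": 0, "turn": 0}]' --claw -0.7

```text
time_s: 36.2
eef_pos: [0.5618, 0.0928, 0.0977]
orientation: [-1.661, 1.563, 1.717]
contact_force: [-0.0, -0.3, -0.1]
gripper_width: 0.0724
```

```bash
python3 w.py w36 .4055 .257 .18
```

```text
36.2 [ 0.29  0.35 -0.63  1.79  0.22  1.07 -1.75] [0.5618 0.0928 0.0977] w 0.0724 F [-0.  -0.3 -0.1]
shift to P [-0.0809 -0.1968  0.1136]
P px [[-51.2 457.1]]
```

View pics/w36.png

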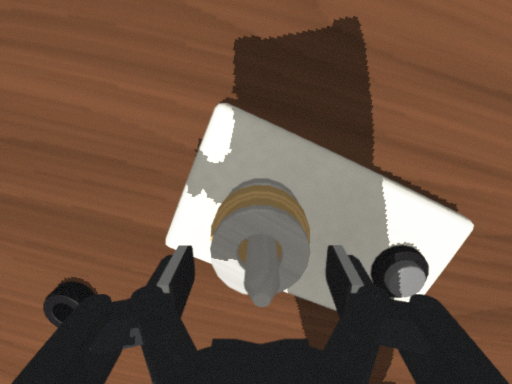

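```bash
python3 - <<'E'
from h import *
print(tool([.405,.257,.18]).round(4),tool([.405,.257,.07]).round(4))
E
```

```text
[-0.0809 -0.1969  0.114 ] [ 0.0291 -0.1961  0.1141]
```

Emit:
jog_arm --steps '[{"dx": -0.05, "dy": 0, "dz": 0, "turn": 0}, {"dx": -0.081, "dy": 0, "dz": 0, "turn": 0}, {"dx": -0.081, "dy": -0.1965, "dz": 0.114, "turn": 0}, {"dx": -0.081, "dy": -0.1965, "dz": 0.114, "turn": 0}, {"dx": -0.081, "dy": -0.1965, "dz": 0.114, "turn": 0}, {"dx": -0.081, "dy": -0.1965, "dz": 0.114, "turn": 0}, {"dx": -0.081, "dy": -0.1965, "dz": 0.114, "turn": 0}, {"dx": -0.081, "dy": -0.1965, "dz": 0.114, "turn": 0}, {"dx": -0.05, "dy": -0.1965, "dz": 0.114, "turn": 0}, {"dx": 0.0, "dy": -0.1965, "dz": 0.114, "turn": 0}, {"dx": 0.029, "dy": -0.1965, "dz": 0.114, "turn": 0}, {"dx": 0.029, "dy": -0.1965, "dz": 0.114, "turn": 0}, {"dx": 0.029, "dy": -0.1965, "dz": 0.114, "turn": 0}]' --claw -0.45

```text
time_s: 37.55
eef_pos: [0.4053, 0.2574, 0.0707]
orientation: [-1.569, 1.563, 1.809]
contact_force: [0.0, 0.3, 0.8]
gripper_width: 0.0621
```

```bash
python3 w.py w37 .405 .257 .024
```

```text
37.55 [ 0.09  0.23 -0.8   2.02  0.19  0.97 -2.15] [0.4053 0.2574 0.0707] w 0.0621 F [0.  0.3 0.8]
shift to P [0.0467 0.0007 0.0004]
P px [[261. 219.]]
```

View pics/w37.png

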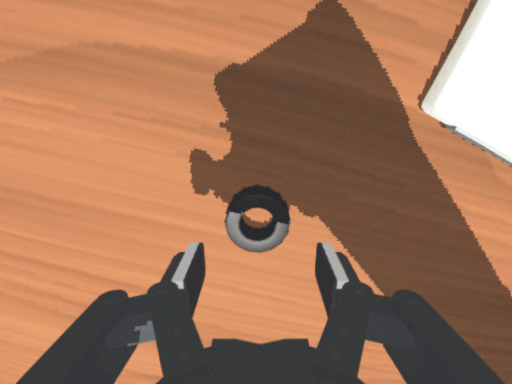

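Emit:
jog_arm --steps '[{"dx": 0.03, "dy": -0.0015, "dz": -0.0015, "turn": 0}, {"dx": 0.05, "dy": -0.0015, "dz": -0.0015, "turn": 0}, {"dx": 0.064, "dy": -0.0015, "dz": -0.0015, "turn": 0}, {"dx": 0.064, "dy": -0.0015, "dz": -0.0015, "turn": 0}, {"dx": 0.064, "dy": -0.0015, "dz": -0.0015, "turn": 0}]'

```text
time_s: 38.1
eef_pos: [0.4078, 0.2607, 0.0088]
orientation: [-1.946, 1.562, 1.431]
contact_force: [0.3, 0.6, 0.0]
gripper_width: 0.0617
```

```bash
python3 w.py w38 .407 .258 .024
```

```text
38.1 [ 0.03  0.34 -0.76  2.06  0.3   0.85 -2.24] [0.4078 0.2607 0.0088] w 0.0617 F [0.3 0.6 0. ]
shift to P [-0.0153  0.0023  0.0014]
P px [[264.5 268.5]]
```

View pics/w38.png

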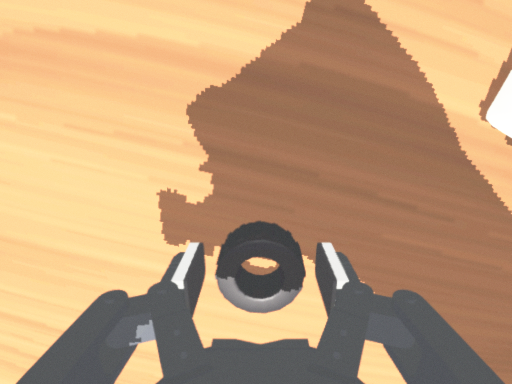

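Collar centred between the pads; close and lift.

Emit:
jog_arm --steps '[{"dx": 0.002, "dy": 0, "dz": 0, "turn": 0}, {"dx": 0.002, "dy": 0, "dz": 0, "turn": 0}, {"dx": 0.002, "dy": 0, "dz": 0, "turn": 0}, {"dx": 0.002, "dy": 0, "dz": 0, "turn": 0}, {"dx": 0.002, "dy": 0, "dz": 0, "turn": 0}, {"dx": 0.002, "dy": 0, "dz": 0, "turn": 0}]' --claw 1

```text
time_s: 38.75
eef_pos: [0.4089, 0.2612, 0.0087]
orientation: [-2.213, 1.561, 1.164]
contact_force: [-4.3, -3.4, 15.0]
gripper_width: 0.0462
```

Emit:
jog_arm --steps '[{"dx": -0.03, "dy": 0, "dz": 0, "turn": 0}, {"dx": -0.07, "dy": 0, "dz": 0, "turn": 0}, {"dx": -0.11, "dy": 0, "dz": 0, "turn": 0}, {"dx": -0.15, "dy": 0, "dz": 0, "turn": 0}, {"dx": -0.18, "dy": 0, "dz": 0, "turn": 0}, {"dx": -0.18, "dy": 0, "dz": 0, "turn": 0}, {"dx": -0.18, "dy": 0, "dz": 0, "turn": 0}]'

```text
time_s: 39.45
eef_pos: [0.4086, 0.2596, 0.1893]
orientation: [-2.392, 1.56, 0.985]
contact_force: [-0.8, -0.7, -1.2]
gripper_width: 0.0455
```

```bash
python3 w.py w39 .562 .0925 .19;python3 -c "
import cv2;i=cv2.imread('pics/w39.png')[190:330,180:340];cv2.imwrite('pics/w39c.png',cv2.resize(i,None,fx=4,fy=4))"
```

```text
39.45 [ 0.16  0.07 -0.84  1.89  0.05  1.2  -2.03] [0.4086 0.2596 0.1893] w 0.0455 F [-0.8 -0.7 -1.2]
shift to P [-0.0013  0.1982 -0.1103]
P px [[618.1  65.6]]
```

View pics/w39c.png

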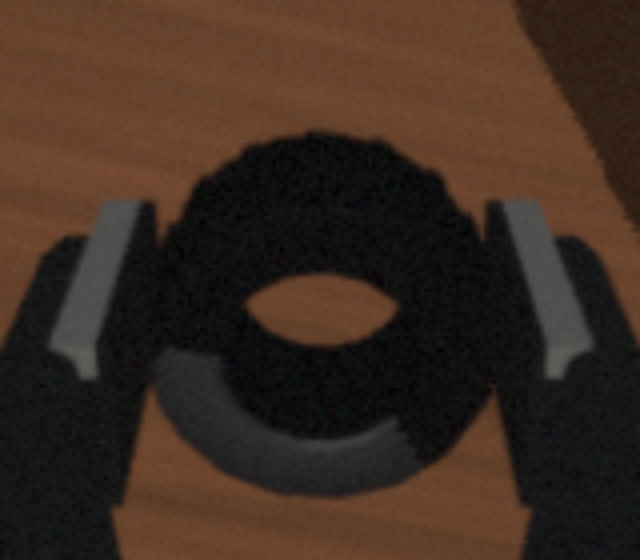

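```bash
python3 g.py 260.3 278.7 -.0153
```

```text
held at tool [-0.0153  0.0001  0.0077]
0.18 [ 0.0069  0.198  -0.1188]
0.15 [ 0.0368  0.1982 -0.1187]
0.085 [ 0.1018  0.1987 -0.1184]
```

Emit:
jog_arm --steps '[{"dx": 0.0, "dy": 0.198, "dz": -0.1185, "turn": 0}, {"dx": 0.0, "dy": 0.198, "dz": -0.1185, "turn": 0}, {"dx": 0.0, "dy": 0.198, "dz": -0.1185, "turn": 0}, {"dx": 0.0, "dy": 0.198, "dz": -0.1185, "turn": 0}, {"dx": 0.0, "dy": 0.198, "dz": -0.1185, "turn": 0}, {"dx": 0.0, "dy": 0.198, "dz": -0.1185, "turn": 0}, {"dx": 0.0, "dy": 0.198, "dz": -0.1185, "turn": 0}, {"dx": 0.0, "dy": 0.198, "dz": -0.1185, "turn": 0}, {"dx": 0.02, "dy": 0.198, "dz": -0.1185, "turn": 0}, {"dx": 0.035, "dy": 0.198, "dz": -0.1185, "turn": 0}, {"dx": 0.035, "dy": 0.198, "dz": -0.1185, "turn": 0}, {"dx": 0.035, "dy": 0.198, "dz": -0.1185, "turn": 0}]'

```text
time_s: 40.75
eef_pos: [0.5687, 0.0951, 0.1518]
orientation: [-2.047, 1.562, 1.331]
contact_force: [1.3, 0.6, -1.3]
gripper_width: 0.046
```

```bash
python3 w.py w40 .562 .0925 .136;python3 -c "
import cv2;i=cv2.imread('pics/w40.png')[190:330,180:340];cv2.imwrite('pics/w40c.png',cv2.resize(i,None,fx=4,fy=4))
from h import *
d=cam('scene');crop(d,290,195,120,6,'pics/s40.png')"
```

```text
40.75 [ 0.32  0.31 -0.66  1.72  0.2   1.17 -1.73] [0.5687 0.0951 0.1518] w 0.046 F [ 1.3  0.6 -1.3]
shift to P [0.0157 0.001  0.0072]
P px [[261.7 248.6]]
pics/s40.png off 230 150
```

View pics/w40c.png

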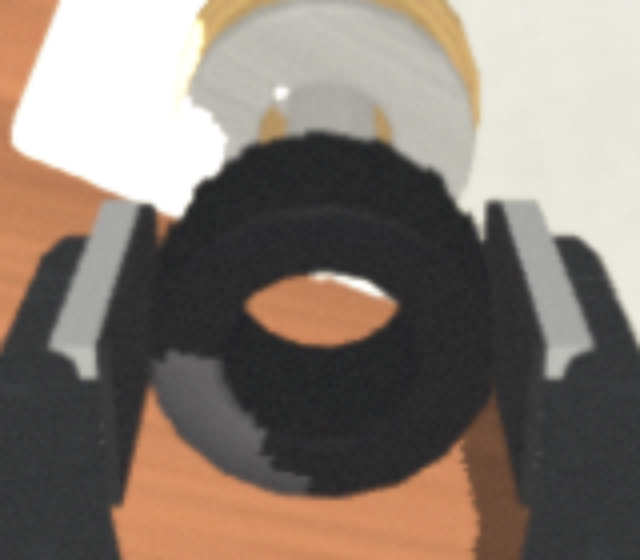

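View pics/s40.png

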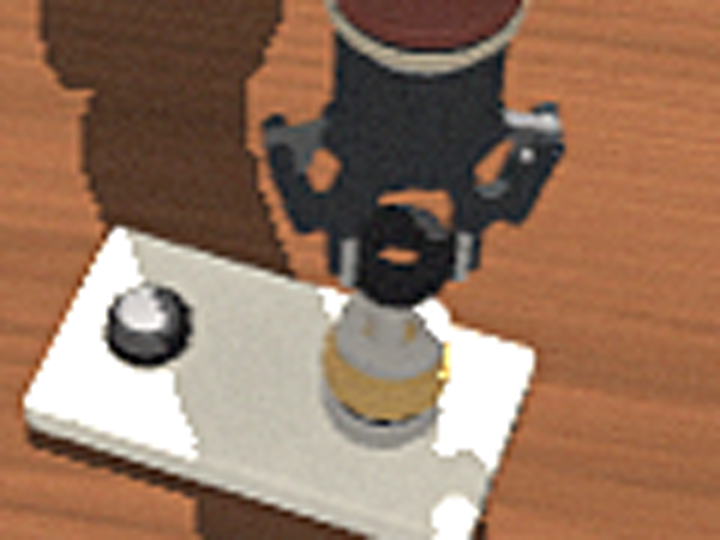

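Emit:
jog_arm --steps '[{"dx": 0.0, "dy": 0.0015, "dz": 0, "turn": 0}, {"dx": 0.008, "dy": 0.0015, "dz": 0, "turn": 0}, {"dx": 0.016, "dy": 0.0015, "dz": 0, "turn": 0}, {"dx": 0.016, "dy": 0.0015, "dz": 0, "turn": 0}]'

```text
time_s: 41.25
eef_pos: [0.569, 0.0933, 0.135]
orientation: [-1.984, 1.562, 1.393]
contact_force: [-0.3, -0.2, -0.5]
gripper_width: 0.0457
```

```bash
python3 w.py w41 .562 .0925 .136;python3 -c "
import cv2;i=cv2.imread('pics/w41.png')[190:330,180:340];cv2.imwrite('pics/w41c.png',cv2.resize(i,None,fx=4,fy=4))"
```

```text
41.25 [ 0.32  0.33 -0.66  1.74  0.21  1.14 -1.74] [0.569  0.0933 0.135 ] w 0.0457 F [-0.3 -0.2 -0.5]
shift to P [-0.0011 -0.0009  0.007 ]
P px [[258.5 262.9]]
```

View pics/w41c.png

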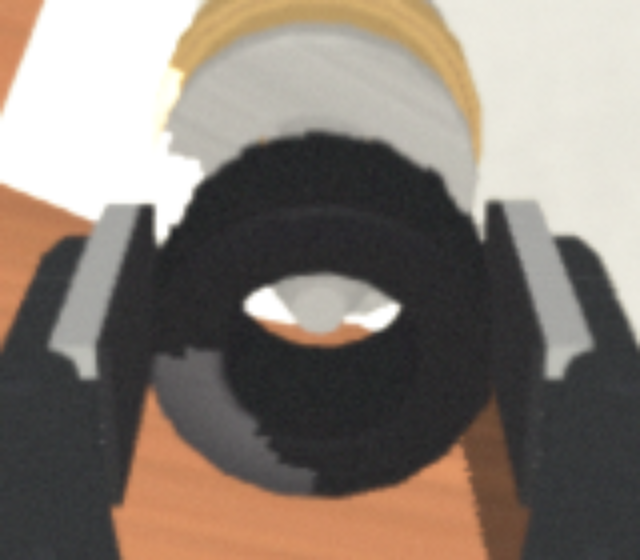

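Emit:
jog_arm --steps '[{"dx": 0.006, "dy": 0, "dz": 0, "turn": 0}, {"dx": 0.012, "dy": 0, "dz": 0, "turn": 0}, {"dx": 0.018, "dy": 0, "dz": 0, "turn": 0}, {"dx": 0.018, "dy": 0, "dz": 0, "turn": 0}]'

```text
time_s: 41.7
eef_pos: [0.5687, 0.0934, 0.1164]
orientation: [-1.853, 1.563, 1.525]
contact_force: [-0.7, -0.5, -0.6]
gripper_width: 0.0457
```

```bash
python3 w.py w42 .562 .0925 .136;python3 -c "
import cv2;i=cv2.imread('pics/w42.png')[190:330,180:340];cv2.imwrite('pics/w42c.png',cv2.resize(i,None,fx=4,fy=4))"
```

```text
41.7 [ 0.31  0.34 -0.65  1.76  0.22  1.11 -1.75] [0.5687 0.0934 0.1164] w 0.0457 F [-0.7 -0.5 -0.6]
shift to P [-0.0196 -0.0008  0.0066]
P px [[258.5 282. ]]
```

View pics/w42c.png

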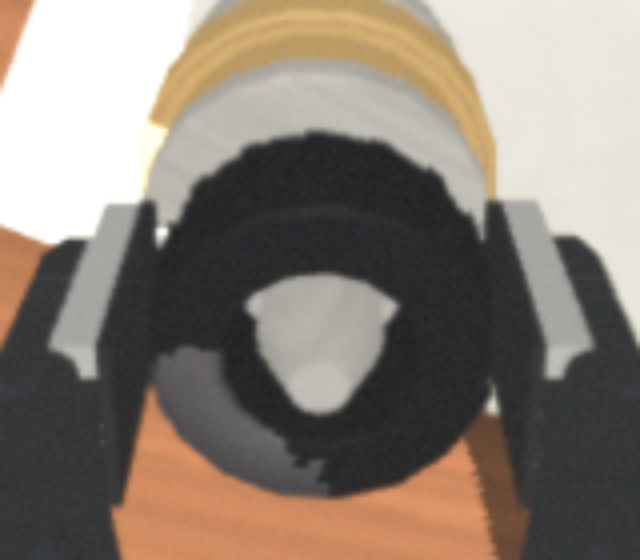

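Free of force; the collar's bottom is a few mm above the washer. Release.

Emit:
jog_arm --steps '[{"dx": 0.004, "dy": 0, "dz": 0, "turn": 0}, {"dx": 0.004, "dy": 0, "dz": 0, "turn": 0}]'

```text
time_s: 41.95
eef_pos: [0.5688, 0.0935, 0.1126]
orientation: [-1.871, 1.562, 1.507]
contact_force: [-0.3, 0.1, -1.6]
gripper_width: 0.0455
```

Emit:
jog_arm --steps '[{"dx": 0.0, "dy": 0, "dz": 0, "turn": 0}, {"dx": 0.0, "dy": 0, "dz": 0, "turn": 0}, {"dx": 0.0, "dy": 0, "dz": 0, "turn": 0}, {"dx": 0.0, "dy": 0, "dz": 0, "turn": 0}, {"dx": 0.0, "dy": 0, "dz": 0, "turn": 0}]' --claw -0.5

```text
time_s: 42.45
eef_pos: [0.5688, 0.0935, 0.1127]
orientation: [-1.898, 1.562, 1.48]
contact_force: [-0.4, -0.6, -0.3]
gripper_width: 0.0641
```

Emit:
jog_arm --steps '[{"dx": -0.03, "dy": 0, "dz": 0, "turn": 0}, {"dx": -0.07, "dy": 0, "dz": 0, "turn": 0}, {"dx": -0.08, "dy": 0, "dz": 0, "turn": 0}, {"dx": -0.08, "dy": 0, "dz": 0, "turn": 0}]'

```text
time_s: 42.85
eef_pos: [0.5698, 0.0932, 0.1946]
orientation: [-2.281, 1.561, 1.096]
contact_force: [0.3, -0.1, -1.0]
gripper_width: 0.0641
```

```bash
python3 w.py w43 .5375 -.0355 .052; python3 -c "
from h import *
d=cam('scene');crop(d,290,195,120,6,'pics/s43.png')"
```

```text
42.85 [ 0.33  0.27 -0.67  1.67  0.17  1.25 -1.71] [0.5698 0.0932 0.1946] w 0.0641 F [ 0.3 -0.1 -1. ]
shift to P [0.1413 0.1186 0.0624]
P px [[364.9 235.4]]
pics/s43.png off 230 150
```

View pics/w43.png

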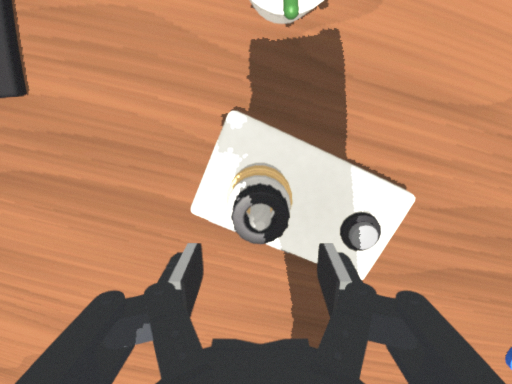

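View pics/s43.png

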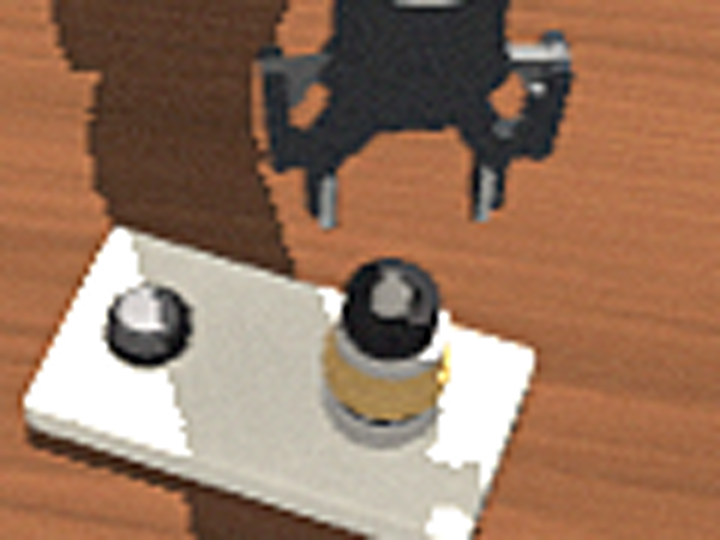

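Emit:
jog_arm --steps '[{"dx": 0.0, "dy": 0.119, "dz": 0.061, "turn": 0}, {"dx": 0.0, "dy": 0.119, "dz": 0.061, "turn": 0}, {"dx": 0.0, "dy": 0.119, "dz": 0.061, "turn": 0}, {"dx": 0.0, "dy": 0.119, "dz": 0.061, "turn": 0}, {"dx": 0.05, "dy": 0.119, "dz": 0.061, "turn": 0}, {"dx": 0.1, "dy": 0.119, "dz": 0.061, "turn": 0}, {"dx": 0.125, "dy": 0.119, "dz": 0.061, "turn": 0}, {"dx": 0.125, "dy": 0.119, "dz": 0.061, "turn": 0}, {"dx": 0.125, "dy": 0.119, "dz": 0.061, "turn": 0}]' --claw 1

```text
time_s: 43.85
eef_pos: [0.5366, -0.0356, 0.0655]
orientation: [-1.633, 1.562, 1.746]
contact_force: [0.7, 0.9, 1.5]
gripper_width: -0.0004
```

```bash
python3 w.py w44 .5385 -.0353 .052
```

```text
43.85 [ 0.5   0.32 -0.59  1.9   0.2   0.99 -1.51] [ 0.5366 -0.0356  0.0655] w -0.0004 F [0.7 0.9 1.5]
shift to P [ 0.0135  0.0003 -0.0019]
P px [[260.5 237.4]]
```

View pics/w44.png

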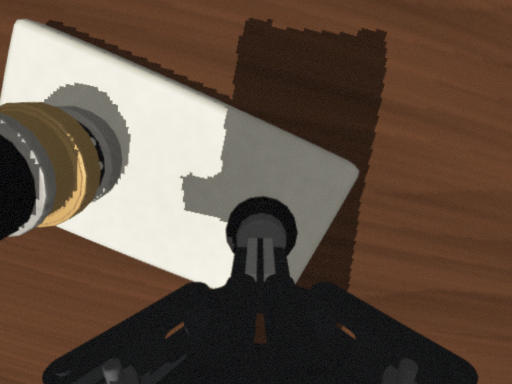

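Centred over the button. Press: top at 0.052, full travel at 0.046.

Emit:
jog_arm --steps '[{"dx": 0.012, "dy": 0, "dz": -0.001, "turn": 0}, {"dx": 0.016, "dy": 0, "dz": -0.001, "turn": 0}, {"dx": 0.019, "dy": 0, "dz": -0.001, "turn": 0}, {"dx": 0.02, "dy": 0, "dz": -0.001, "turn": 0}, {"dx": 0.02, "dy": 0, "dz": -0.001, "turn": 0}, {"dx": 0.02, "dy": 0, "dz": -0.001, "turn": 0}]'

```text
time_s: 44.5
eef_pos: [0.5392, -0.0354, 0.0472]
orientation: [-2.067, 1.562, 1.311]
contact_force: [2.8, 0.6, 4.5]
gripper_width: 0.0
```

Emit:
jog_arm --steps '[{"dx": 0.002, "dy": 0, "dz": 0, "turn": 0}, {"dx": 0.003, "dy": 0, "dz": 0, "turn": 0}, {"dx": 0.003, "dy": 0, "dz": 0, "turn": 0}, {"dx": 0.003, "dy": 0, "dz": 0, "turn": 0}]'

```text
time_s: 44.9
eef_pos: [0.5394, -0.0354, 0.0458]
orientation: [-2.142, 1.563, 1.236]
contact_force: [-6.0, -0.0, 22.0]
gripper_width: 0.0002
```

22 N: bottomed out. Back off and check.

Emit:
jog_arm --steps '[{"dx": -0.03, "dy": 0, "dz": 0, "turn": 0}, {"dx": -0.08, "dy": 0, "dz": 0, "turn": 0}, {"dx": -0.13, "dy": 0, "dz": 0, "turn": 0}, {"dx": -0.16, "dy": 0, "dz": 0, "turn": 0}, {"dx": -0.16, "dy": 0, "dz": 0, "turn": 0}, {"dx": -0.16, "dy": 0, "dz": 0, "turn": 0}]'

```text
time_s: 45.5
eef_pos: [0.5386, -0.0368, 0.2056]
orientation: [-2.12, 1.564, 1.258]
contact_force: [-0.6, 0.0, -1.2]
gripper_width: 0.0
```

```bash
python3 w.py w45 .562 .0925 .136; python3 -c "
from h import *
d=cam('scene');crop(d,270,205,200,4,'pics/s45.png')
t=cam('top');cv2.imwrite('pics/t45.png',t['img'][:,:,::-1])"
```

```text
45.5 [ 0.54  0.17 -0.61  1.74  0.1   1.25 -1.43] [ 0.5386 -0.0368  0.2056] w 0.0 F [-0.6  0.  -1.2]
shift to P [ 0.0705 -0.1198 -0.0527]
P px [[103.5 142.1]]
pics/s45.png off 170 130
```

View pics/s45.png

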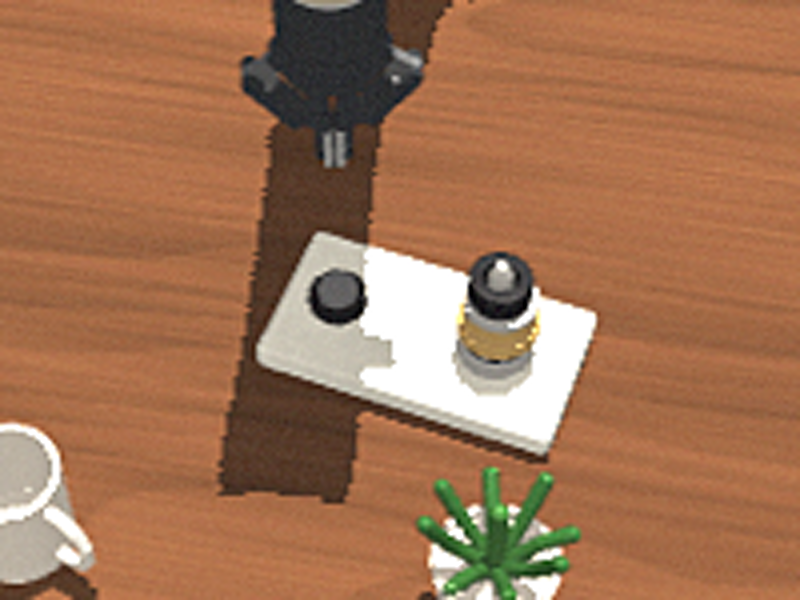

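View pics/w45.png

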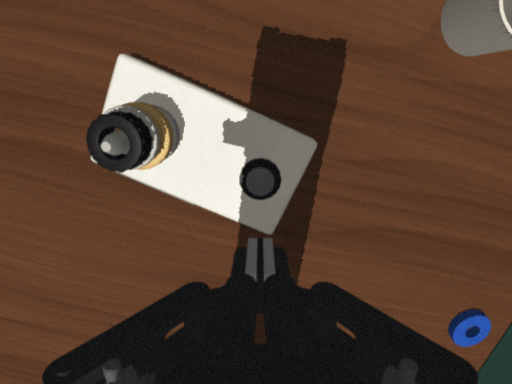

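View pics/t45.png

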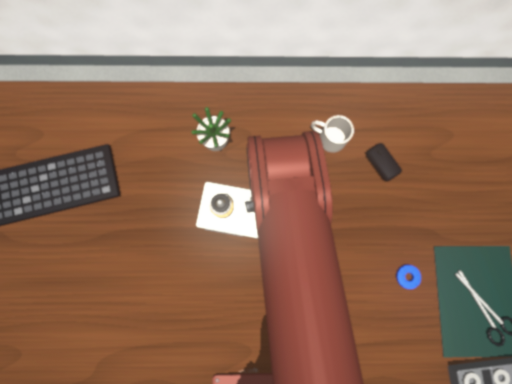

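```bash
python3 - <<'E'
from h import *
d=cam("scene");crop(d,270,200,120,6,"pics/s46.png")
x,y=.5595,.0915
for z in (.034,.092,.1,.124,.136): 
  p=proj(d,[x,y,z])[0]; print(z,((p-[210,155])*6).round(0))
E
```

```text
pics/s46.png off 210 155
0.034 [499. 368.]
0.092 [505. 301.]
0.1 [506. 291.]
0.124 [509. 262.]
0.136 [511. 246.]
```

View pics/s46.png

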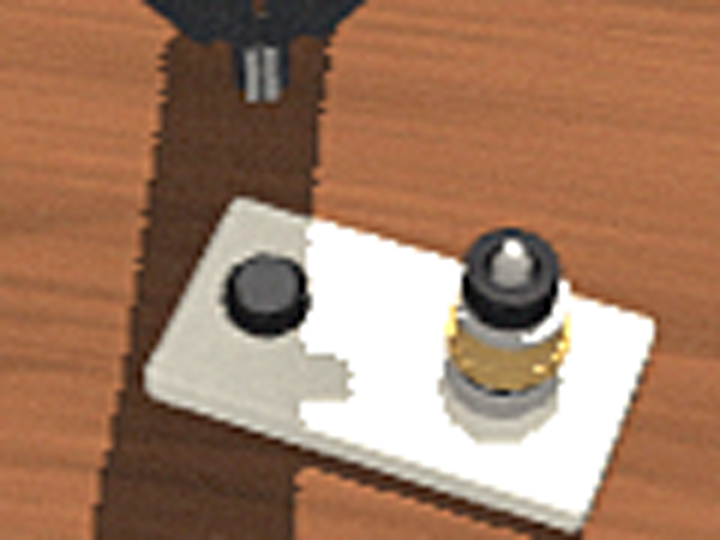

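```bash
python3 -c "
from cell import manip
print(manip.sign_off())"
```

```text
the job is handed in; nothing more can be done
None
```

The stand is loaded and I handed the job in at about 46 s of the 208 s allowed; no verdict was reported. On the shaft, from the bottom up, are the bearing, spacer, large roll, medium roll, washer and collar. I saw no small roll on the table, and I left the blue look-alike alone. I then pressed the button until it bottomed out (tool at z ≈ 0.0458 m, 22 N) and backed off.

**Last checks:**
- **Stack:** the collar's top face showed within 2 px (in a 6× crop) of where a fully seated stack would put it, with the shaft tip sticking out.
- **Bystanders:** in the final top view the plant, mug and mouse sit where they were at the start.
- **Arm:** it was well clear at z ≈ 0.21 m, with only about 1 N of force reading.
- **Button:** I judged it to be up again by eye only, as its cap was in the arm's shadow in the last pictures.

**What went wrong or disagreed:**
- The first grasp of the medium roll closed above it, so I repeated it lower.
- The washer had been knocked about 5 cm aside, and I found it again with the wrist camera.
- The cameras disagreed by 3 to 6 mm in x, so I set the final alignment by wrist view and contact force.

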